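Seat the camera lens barrel in the V-block and hold it down

ROBOT

A 6-joint arm with a two-finger parallel gripper is mounted at the origin on a cart in front of the work surface, level with it; the furniture and walls round the work are solid. World frame = base frame: x ahead of the robot, y to its left, z up, the work surface at z = 0. Lengths are in m, angles in rad, forces in N, time in s.
With the tool pointing down it reaches from about 0.375 to 0.975 m from the base axis. Payload 3.8 kg.
Tool frame: the origin (TCP) lies at the very end of the fingers, on their centre line; the grasp point (between the pads) lies 19 mm behind it; z points along the fingers, y is the direction in which the jaws open and shut (so a half turn about z gives the same grasp; the last joint's range is limited). The gripper opens to 85 mm and grips with 20 to 120 N. Pads are 22 mm wide; open, the fingers measure 114 mm over their backs; the gripper's body (76 mm by 85 mm) begins 54 mm behind the grasp point. The pads swing forward as they close: fully open they stand 13 mm farther back than shut.
Start: joints at [1.274, 0.264, 1.604, -0, 1.274, -0.037], TCP at [0.173, 0.652, 0.231] pointing down, gripper open.
Joint ranges: [-2.63, 2.63], [-0.94, 2.18], [0.31, 2.57], [-1.31, 4.45], [0, 2.66], [-2.55, 2.55]. Speed limits (rad/s): [2.57, 2.57, 3.14, 3.14, 3.14, 3.14].

INTERFACE

Orientations are given as a rotation vector (axis times angle).
In Python, from workcell import bot, viewer, finish_job gives the robot as it stands.
- The arm moves only by the tool servo_tool, never from a script. Its argument "plan" is a list that holds one entry, the list of rows, each a list of 6 numbers: the shift along the tool's x, y, z in cm, then the turn, a rotation vector about the tool's x, y, z in degrees. A call has 1 to 20 rows; each row is the pose to reach, as a shift and turn from the pose measured when the call began, along the tool's axes at that moment; what a row does not reach only later rows make up. A row lasts 1/12 s, in which the tool goes at most 41.7 mm and 7.16 degrees, less where a joint would pass 70% of its speed; a pose out of reach is approached as far as the arm can. A call with a gripper value outside its range is refused whole. "claw" is the finger opening in cm, from 0 to 8.54, set as the call begins (left out, the last holds). The fingers move at their own pace and stop on an object; "grip_force" is the grip in N (left out, the last holds). Time passes only in rows, so rows that repeat a pose let the fingers close. It gives the time, the measured TCP pose, the force and the opening at its end, in the units of the state.
- bot.read_state(): the state, without advancing time (a new reading comes with each control period).
- viewer.read_camera(name): name is "scene" or "top" or "wrist"; returns a dict with "color" (384x512x3 uint8, red, green, blue), "fx", "fy", "cx", "cy" (pixels), "k1" (the pictures are not rectified: a ray, as slopes to the right and down, at radius r is drawn at 1 + k1 r^2 times it, then the intrinsics apply), "eye" and "rotation" of the camera in the world; the wrist camera has in their place "T_tool_cam" (4x4, takes a point from camera to tool coordinates, whose origin is the TCP and whose axes are the flange's). Camera axes: x right, y down, z forward; pixel columns grow to the right and rows downward; lengths in m; the calibration is good to about 2 mm. A picture is of the moment at which its call begins: read the wrist's pose just before it. There is no depth.
- finish_job(): hands the job in, once; it reports no verdict.
The state is a dict: "time": time; "q": joint angles; "joint_vel": joint speeds; "joint_torque": joint torques, N m; "tool_pos": TCP position; "tcp_rot": TCP orientation; "wrist_force": force on the tool from outside, world axes, zero at the start; "torque": the same for the moment, N m; "width": opening from 0.0 (shut) to 1.0 (fully open).
Only numpy, scipy, OpenCV 4.12 (cv2) and the standard library are available. Lean on these libraries where they do the work, as an engineer would, in place of code of your own. Each camera call takes 0.05 s, during which the arm holds its last target.

TASK

The steel setting rod is still lying in the V-block: put it back in the empty bay of the storage rack. Then take the lens barrel out of the rack and seat it in the V-block, parallel to it and the same way round as it lay in the rack, with its flange off the end of the V and the shoulder drawn up to the V-block's end face to within a few millimetres, and press it down with about 20 N so that it bears firmly on both flanks of the V (never more than 60 N). Finish while your fingers are still holding it pressed down, so that the stirrup clamp can be fitted; leave everything else on the bench where it is.

Things in the scene. Friction and masses are not known exactly. Their poses are not given: they have to be found in the camera images.
- v_block: Fixed bare steel V-block: base plate 128 x 84 x 12 mm with two V saddles in line (x = -52..-30 and +30..+52 mm, 61 mm wide, 60 mm high), the 60 mm between them open down to the base plate for fingers. Origin on the bench under its centre, z up, x along the V; its -x end faces the robot. 90 degree V, 52 mm wide at the top. Seated axis heights over the bench: lens 58.0 mm, rod 48.1 mm.
- v_left: The 45 degree flanks of the V on the V-block's +y side, one on each saddle, bare steel, not sprung. Fixed to the V-block, same origin and axes. Friction (about 0.6 to 1) can leave one side nearly unloaded if the lens comes down off centre.
- v_right: The 45 degree flanks of the V on the V-block's -y side, one on each saddle, bare steel, not sprung. Fixed to the V-block, same origin and axes. Friction (about 0.6 to 1) can leave one side nearly unloaded if the lens comes down off centre.
- v_end (a point): Middle of the V-block's end face on the robot's side (x = -52 mm, on the V's centre line, 58 mm above the bench). The shoulder of the seated lens belongs 0 to 8 mm outside this face, towards -x of the V-block.
- rack: Fixed off-white plastic rack, base 100 x 150 x 8 mm, two upright ribs 14 mm thick, 46 mm high at x = -40 and +40 mm (66 mm free gap for fingers). Each rib has two V notches: y = +40 mm (bay where the lens lies) and y = -40 mm (empty bay, for the rod). Origin on the bench under its centre, z up, x along the bays. Lying in its bay, the rod has its axis 37 mm above the bench, the lens 47 mm.
- lens: Black lens barrel: plain cylinder 34 mm diameter, x = -55 to +57 mm, knurled grip band in the middle (hold it there); flange 48 mm diameter, 12 mm thick, with the front glass at the -x end; 28 mm thread, 12 mm long, at +x; about 0.28 kg. Origin on the axis at the middle of the grip band, x along the axis, away from the flange. Starts in the rack, rolled anyhow about its axis.
- lens_shoulder (a point): Point on the lens axis in the plane of the flange's shoulder, where the 48 mm flange meets the 34 mm barrel (x = -55 mm in the lens frame).
- frame_post (a point): Foot of the upright of the machine frame at the left edge of the bench: a fixed post 40 mm square, 1.2 m tall, with a beam 0.54 m above the bench running back from it along +x. Keep the arm clear of it when swinging in.
- rod: Plain ground steel setting rod, 20 mm diameter, 126 mm long, about 0.30 kg. Origin at its centre, x along its axis. It starts lying in the V-block.
- loupe: Round stand loupe, 43 mm diameter, 40 mm tall, at the +y side of the V-block; a bystander.
- tweezers: Black tweezers, 140 x 10 x 7 mm, lying at the -y side of the V-block, along it; a bystander.

How it is judged:
On the way, in this order (a step that is already met when the one before it is completed fails the run):
1. the setting rod lies in the empty bay of the rack, let go (x of rod in the frame of rack between -0.03 and 0.03 m and y of rod in the frame of rack between -0.048 and -0.032 m and z of rod in the frame of rack between 0.034 and 0.041 m and angle between the x axis of rod and the x axis of rack, either way round below 0.08 rad and contact force between the fingers and rod below 0.1 N and linear speed of rod below 0.02 m/s), for 0.2 s.
2. the lens barrel is lifted clear of the rack (height (world z) of lens above 0.075 m and contact force between lens and rack below 0.1 N), for 0.1 s.
At the end, for the whole second after the job is handed in: Lens in the V, parallel within 0.03 rad, centred within 2.5 mm, axis 55.5 to 59.8 mm above the bench, shoulder 0 to 9 mm off the end face, at rest, fingers pressing it so that each side of the V carries 3 to 40 N; the rod lies let go in the rack's -y bay (x of lens_shoulder in the frame of v_end between -0.009 and 0.0015 m and y of lens in the frame of v_block between -0.0025 and 0.0025 m and z of lens in the frame of v_block between 0.0555 and 0.0598 m and angle between the x axis of lens and the x axis of v_block, either way round below 0.03 rad and contact force between lens and v_left between 3 and 40 N and contact force between lens and v_right between 3 and 40 N and contact force between the fingers and lens above 3 N and linear speed of lens below 0.01 m/s and x of rod in the frame of rack between -0.03 and 0.03 m and y of rod in the frame of rack between -0.048 and -0.032 m and z of rod in the frame of rack between 0.034 and 0.041 m and angle between the x axis of rod and the x axis of rack, either way round below 0.08 rad and contact force between the fingers and rod below 0.1 N); the arm keeps its last pose, push and grip.
It fails at once if the lens is pressed into a flank of the V with more than 60 N (contact force between lens and v_left above 60 N or contact force between lens and v_right above 60 N).
It fails at once if a bystander is pushed away or tipped (distance of any of loupe, tweezers from where it was at the start of the episode above 0.025 m).
It also fails if it takes over 61 s, if anything falls off the work surface, if the arm or the gripper's body presses on something with over 40 N, if the wrist force passes 120 N, or if a joint passes its speed limit or range.

## Working session

There is one attempt and no reset: what is moved stays moved. The work goes in short steps, Python scripts to look and compute and a tool call to move; the robot and the scene stay as the last step left them, time stands still between calls to the robot, and variables do not carry over. Pictures are saved under pics/ and viewed, and the job is handed in when it is done.

Besides the shell and the picture viewer there is one more tool, called after "Request:" as name([rows], argument=value, ...), one row to a line, values as JSON. servo_tool: Moves the arm, as the interface text tells. Its arguments: {"type":"object","properties":{"plan":{"type":"array"},"claw":{"type":"number"},"grip_force":{"type":"number"}},"required":["plan"]}

```bash
ls; mkdir -p pics; python3 - <<'E'
from workcell import bot, viewer
import cv2,numpy as np
print(bot.read_state())
for n in ["scene","top","wrist"]:
    c=viewer.read_camera(n)
    cv2.imwrite(f"pics/a_{n}.png",c["color"][:,:,::-1])
    print(n,{k:(np.round(v,4).tolist() if not isinstance(v,str) else v) for k,v in c.items() if k!="color"})
E
```

```text
pics
{'time': 0.0, 'q': array([ 1.27409561e+00,  2.64758156e-01,  1.60536698e+00, -7.74136476e-06,
        1.27371189e+00, -3.68860484e-02]), 'joint_vel': array([-0.00125882,  0.00066376,  0.00030575, -0.00132518,  0.00080422,
        0.00193289]), 'joint_torque': array([-4.80349954e-04, -5.15138376e+01, -3.67297375e+01,  2.32328409e-05,
        1.31181080e-02,  2.08465360e-05]), 'tool_pos': array([0.1731896 , 0.65164653, 0.22996246]), 'tcp_rot': array([-0.40691789, -3.1147576 ,  0.00347805]), 'wrist_force': array([0.10589186, 0.42893314, 0.57168612]), 'torque': array([-0.00817446,  0.02402381,  0.00026619]), 'width': 1.0000162483250155}
scene {'fx': 386.0748, 'fy': 386.0748, 'cx': 251.1243, 'cy': 188.5197, 'k1': -0.0195, 'eye': [-0.1201, -0.5702, 0.5772], 'rotation': [-2.0034, 0.7587, -0.4019]}
top {'fx': 476.998, 'fy': 476.998, 'cx': 257.8191, 'cy': 188.3721, 'k1': 0.0455, 'eye': [0.2356, 0.091, 1.0858], 'rotation': [-2.1653, 2.0544, -0.2231]}
wrist {'fx': 313.1856, 'fy': 313.1856, 'cx': 248.1903, 'cy': 188.8339, 'k1': -0.0483, 'T_tool_cam': [[-0.0001, -0.9651, -0.2619, 0.0666], [1.0, 0.0, -0.0006, 0.001], [0.0006, -0.2619, 0.9651, -0.1434], [0.0, 0.0, 0.0, 1.0]]}
```

View pics/a_scene.png

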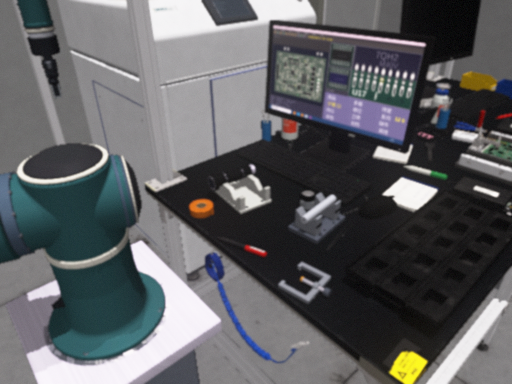

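View pics/a_top.png

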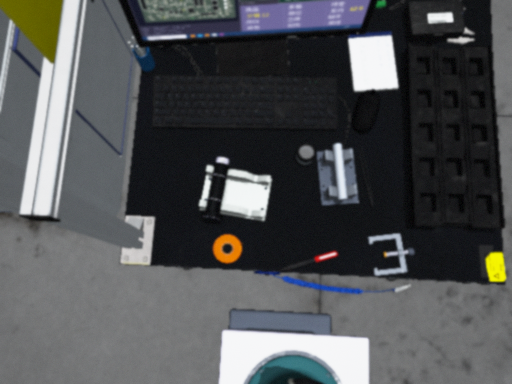

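View pics/a_wrist.png

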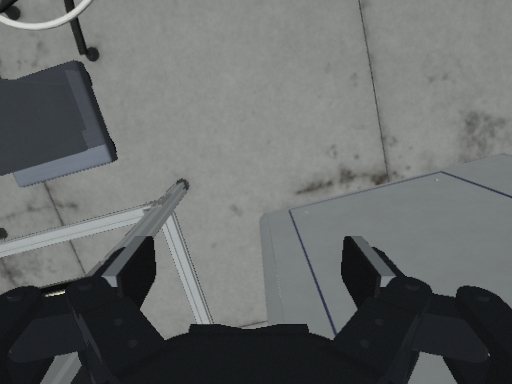

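```bash
cat > h.py <<'E'
import numpy as np, cv2
from scipy.spatial.transform import Rotation as R
from workcell import bot, viewer
def cam(name):
    s=bot.read_state(); c=viewer.read_camera(name)
    if name=="wrist":
        T=np.eye(4);T[:3,:3]=R.from_rotvec(s["tcp_rot"]).as_matrix();T[:3,3]=s["tool_pos"]
        M=T@np.array(c["T_tool_cam"]); c["E"]=M[:3,3];c["Rm"]=M[:3,:3]
    else:
        c["E"]=np.array(c["eye"]); r=np.array(c["rotation"]); c["Rm"]=R.from_rotvec(r).as_matrix() if r.ndim==1 else r
    return c
def proj(c,P):
    p=(np.atleast_2d(P)-c["E"])@c["Rm"]; s=p[:,:2]/p[:,2:]
    s=s*(1+c["k1"]*(s**2).sum(1,keepdims=True))
    return s*[c["fx"],c["fy"]]+[c["cx"],c["cy"]]
def unproj(c,uv,z):
    d=(np.atleast_2d(uv).astype(float)-[c["cx"],c["cy"]])/[c["fx"],c["fy"]]; s=d.copy()
    for _ in range(20): s=d/(1+c["k1"]*(s**2).sum(1,keepdims=True))
    r=np.c_[s,np.ones(len(s))]@c["Rm"].T
    return c["E"]+r*((np.asarray(z)-c["E"][2])/r[:,2])[:,None]
def crop(c,u0,v0,u1,v1,k,fn):
    cv2.imwrite(fn,cv2.resize(np.ascontiguousarray(c["color"][v0:v1,u0:u1,::-1]),None,fx=k,fy=k,interpolation=cv2.INTER_CUBIC))
def st():
    s=bot.read_state()
    M=R.from_rotvec(s["tcp_rot"]).as_matrix()
    print("t",round(s["time"],2),"q",np.round(s["q"],3),"tcp",np.round(s["tool_pos"],4),"\nM",np.round(M,3).tolist(),"F",np.round(s["wrist_force"],1),"w",round(s["width"]*85.4,1))
    return s,M
E
python3 - <<'E'
from h import *
c=cam("top"); crop(c,190,140,390,290,4,"pics/b_top.png")
print(unproj(c,[[215,210],[222,160],[338,145],[343,197],[133,240],[236,205],[305,155],[371,190]],[0.047]*2+[.048]*2+[0,.008,.04,0]))
E
```

```text
[[ 0.40366526  0.18823076  0.047     ]
 [ 0.51834235  0.18054939  0.047     ]
 [ 0.56720845 -0.07977228  0.048     ]
 [ 0.44764436 -0.0929105   0.048     ]
 [ 0.33301594  0.37274311  0.        ]
 [ 0.42408394  0.14467969  0.008     ]
 [ 0.54209595 -0.00660255  0.04      ]
 [ 0.47749309 -0.1659868   0.        ]]
```

View pics/b_top.png

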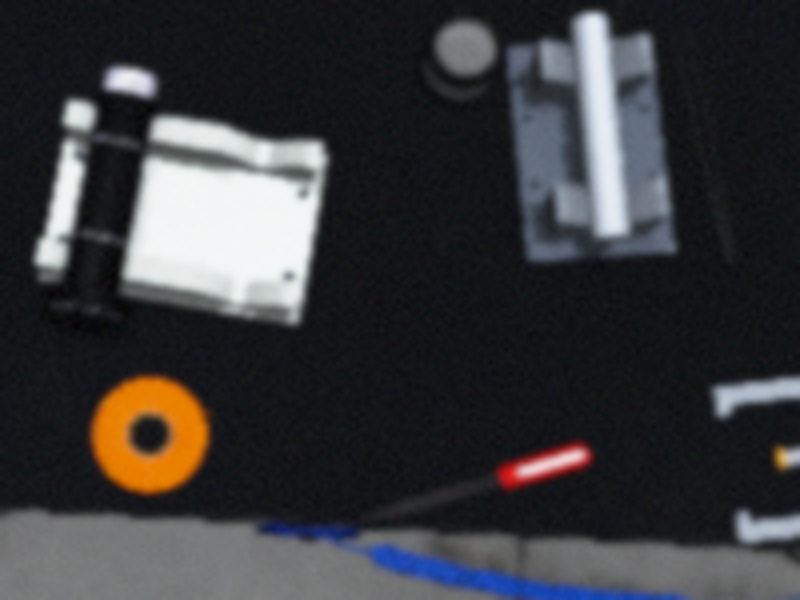

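```bash
python3 - <<'E'
from h import *
c=cam("top"); crop(c,0,150,200,300,4,"pics/c_top.png")
c=cam("scene"); crop(c,100,90,260,210,5,"pics/c_sc.png")
print(unproj(c,[[165,185],[160,185],[170,185]],[0,0,0]))
E
```

```text
[[0.32027807 0.34465241 0.        ]
 [0.30929403 0.35479582 0.        ]
 [0.33124763 0.33452255 0.        ]]
```

View pics/c_top.png

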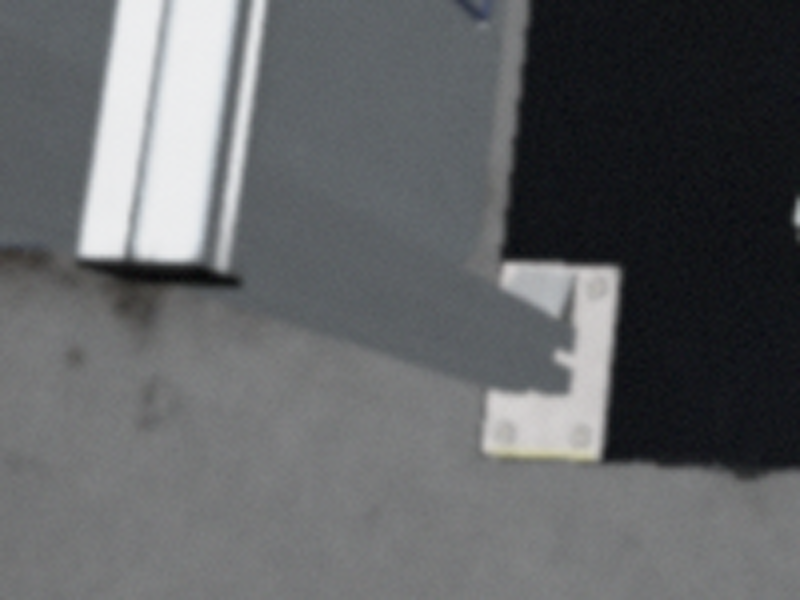

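View pics/c_sc.png

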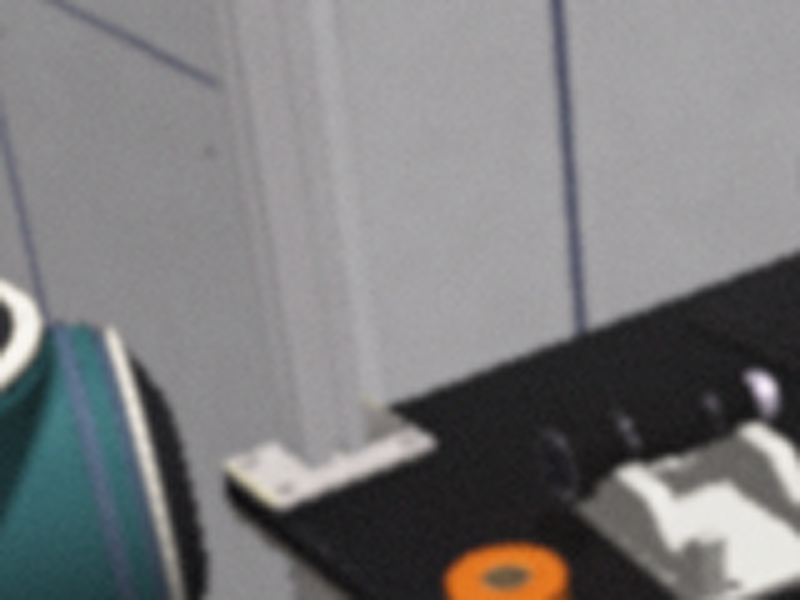

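```bash
cat >> h.py <<'E'
def rows(wps,yaw=None,step=0.04):
    """wps: list of (pos[,M]) world targets; print per-row shift cm and turn deg in tool axes from the current pose"""
    s,M=st(); p0=s["tool_pos"]; out=[]
    for w in wps:
        p=np.array(w[0],float); sh=M.T@(p-p0)*100
        rv=np.zeros(3) if len(w)<2 or w[1] is None else R.from_matrix(M.T@w[1]).as_rotvec(degrees=True)
        out.append([round(float(x),2) for x in sh]+[round(float(x),1) for x in rv])
    print(out)
E
python3 - <<'E'
from h import *
c=cam("top")
print(unproj(c,[[143.5,229],[142.5,249]],[0,0]).round(3))
W=[]
s=np.array([0.173,0.652,.23]); a0=75.1
for r in np.linspace(.635,.385,7): W.append(([r*np.cos(np.radians(a0)),r*np.sin(np.radians(a0)),.235],))
for a in np.arange(70,20,-5.5): W.append(([.385*np.cos(np.radians(a)),.385*np.sin(np.radians(a)),.24],))
rows(W)
E
```

```text
[[0.359 0.352 0.   ]
 [0.314 0.349 0.   ]]
t 0.35 q [ 1.274  0.264  1.604 -0.     1.274 -0.037] tcp [0.1734 0.6522 0.2309] 
M [[-0.966, 0.257, -0.0], [0.257, 0.966, -0.001], [0.0, -0.001, -1.0]] F [ 0.4 -0.7 -0.3] w 85.3
[[-0.02, -3.98, -0.41, 0.0, 0.0, 0.0], [-0.01, -8.15, -0.4, 0.0, 0.0, 0.0], [-0.01, -12.31, -0.4, 0.0, 0.0, 0.0], [-0.01, -16.48, -0.4, 0.0, 0.0, 0.0], [-0.01, -20.65, -0.4, 0.0, 0.0, 0.0], [-0.01, -24.81, -0.39, 0.0, 0.0, 0.0], [-0.01, -28.98, -0.39, 0.0, 0.0, 0.0], [-3.43, -29.13, -0.89, 0.0, 0.0, 0.0], [-7.09, -29.64, -0.89, 0.0, 0.0, 0.0], [-10.69, -30.49, -0.89, 0.0, 0.0, 0.0], [-14.18, -31.69, -0.89, 0.0, 0.0, 0.0], [-17.55, -33.21, -0.89, 0.0, 0.0, 0.0], [-20.75, -35.05, -0.89, 0.0, 0.0, 0.0], [-23.76, -37.19, -0.89, 0.0, 0.0, 0.0], [-26.56, -39.61, -0.88, 0.0, 0.0, 0.0], [-29.11, -42.28, -0.88, 0.0, 0.0, 0.0], [-31.39, -45.19, -0.88, 0.0, 0.0, 0.0]]
```

Request:
servo_tool([
  [[0,-4,-0.4,0,0,0],[0,-8,-0.4,0,0,0],[0,-12,-0.4,0,0,0],[0,-16,-0.4,0,0,0],[0,-20,-0.4,0,0,0],[0,-24,-0.4,0,0,0],[0,-27,-0.4,0,0,0],[0,-29,-0.4,0,0,0],[0,-29,-0.4,0,0,0],[0,-29,-0.4,0,0,0]],
], claw=0)

```text
time: 1.18
tool_pos: [0.0988, 0.3716, 0.2356]
tcp_rot: [0.407, 3.115, 0.003]
wrist_force: [0.2, -0.3, -0.7]
width: 0.004
```

Request:
servo_tool([
  [[-3.4,-0.2,-0.4,0,0,0],[-7.1,-0.7,-0.4,0,0,0],[-10.7,-1.5,-0.4,0,0,0],[-14.2,-2.7,-0.4,0,0,0],[-17.5,-4.2,-0.4,0,0,0],[-20.7,-6.1,-0.4,0,0,0],[-23.8,-8.2,-0.4,0,0,0],[-26.6,-10.6,-0.4,0,0,0],[-29.1,-13.3,-0.4,0,0,0],[-31.4,-16.2,-0.4,0,0,0],[-31.4,-16.2,-0.4,0,0,0]],
])

```text
time: 2.1
tool_pos: [0.3643, 0.1294, 0.2397]
tcp_rot: [0.418, 3.111, -0.002]
wrist_force: [0.5, 0.7, 0.6]
width: 0.003
```

```bash
python3 - <<'E'
from h import *
T=np.array([[-1,0,0],[0,1,0],[0,0,-1.]])
rows([([.42,.10,.25],T),([.48,.03,.25],T)])
E
```

```text
t 2.1 q [ 2.790e-01 -3.190e-01  2.157e+00 -2.000e-03  1.302e+00 -1.024e+00] tcp [0.3643 0.1294 0.2397] 
M [[-0.964, 0.264, 0.003], [0.264, 0.964, -0.001], [-0.003, -0.001, -1.0]] F [0.5 0.7 0.6] w 0.2
[[-6.15, -1.37, -1.01, -0.1, 0.2, -15.3], [-13.79, -6.53, -0.98, -0.1, 0.2, -15.3]]
```

Request:
servo_tool([
  [[-3.5,-0.8,-1,0,0,-5],[-7,-2,-1,0,0,-10],[-10.5,-4,-1,0,0,-15.3],[-13.8,-6.5,-1,0,0,-15.3],[-13.8,-6.5,-1,-0.1,0.2,-15.3],[-13.8,-6.5,-1,-0.1,0.2,-15.3]],
])

```text
time: 2.6
tool_pos: [0.4821, 0.0292, 0.2497]
tcp_rot: [-0.007, -3.14, -0.002]
wrist_force: [0.0, 0.5, -0.8]
width: -0.003
```

```bash
python3 - <<'E'
from h import *
st(); c=cam("wrist"); crop(c,0,0,512,384,1.5,"pics/d_w.png")
E
```

```text
t 2.6 q [ 8.000e-03 -1.160e-01  1.976e+00  1.000e-03  1.283e+00 -1.559e+00] tcp [0.4821 0.0292 0.2497] 
M [[-1.0, 0.004, -0.002], [0.004, 1.0, 0.001], [0.002, 0.001, -1.0]] F [ 0.   0.5 -0.8] w -0.3
```

View pics/d_w.png

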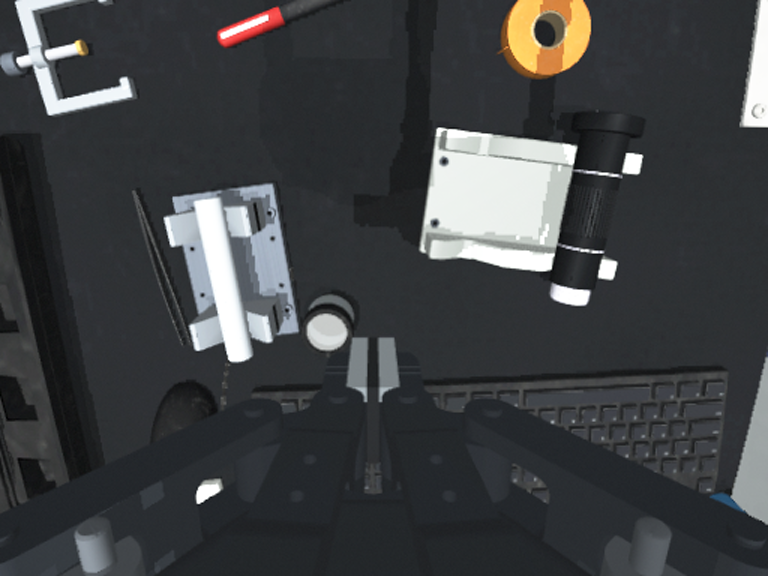

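```bash
python3 - <<'E'
from h import *
c=cam("wrist"); np.savez("wd.npz",**{k:c[k] for k in ["fx","fy","cx","cy","k1","E","Rm","color"]})
crop(c,80,110,240,250,5,"pics/e_v.png"); crop(c,270,65,440,210,4.5,"pics/e_r.png")
E
```

```text
(no output)
```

View pics/e_v.png

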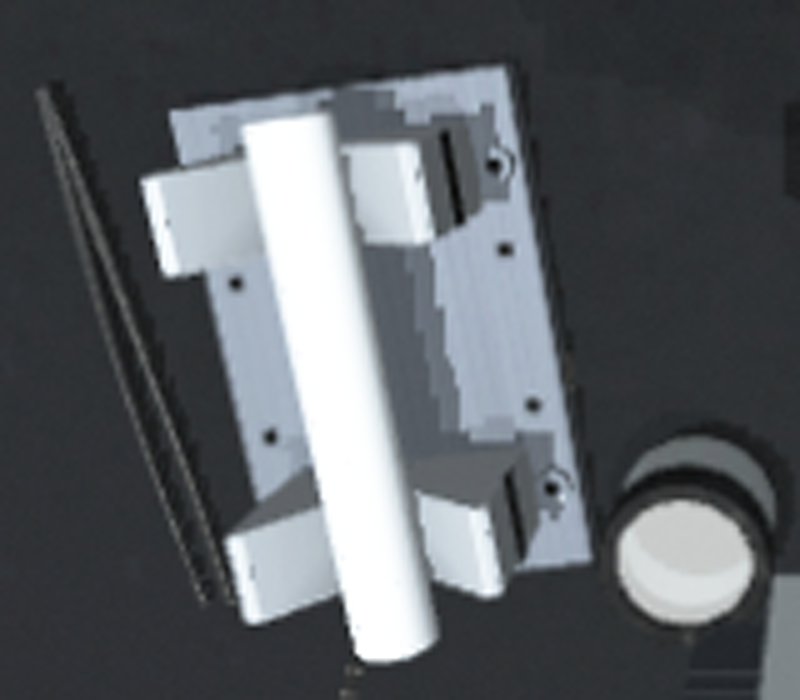

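View pics/e_r.png

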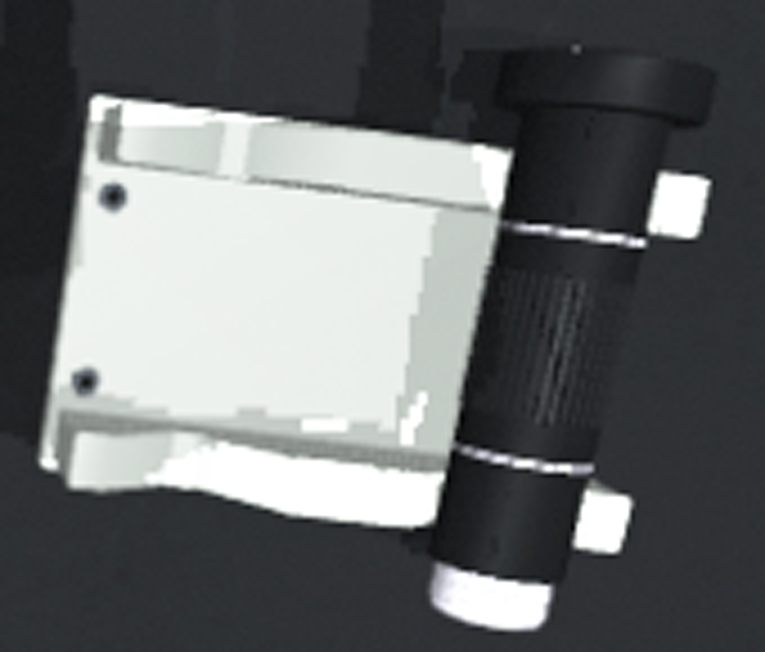

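```bash
cat > fit.py <<'E'
from h import *
from scipy.optimize import least_squares as LS
d=np.load("wd.npz"); c={k:d[k] for k in d.files}
def rays(uv): 
    P=unproj(c,uv,np.zeros(len(uv))); r=P-c["E"]; return r/np.linalg.norm(r,axis=1,keepdims=True)
def T(p,L):
    x,y,a=p; L=np.array(L); return np.c_[x+np.cos(a)*L[:,0]-np.sin(a)*L[:,1], y+np.sin(a)*L[:,0]+np.cos(a)*L[:,1], L[:,2]]
def fit(L,uv,p0):
    r=LS(lambda p:(proj(c,T(p,L))-uv).ravel(),p0,loss="soft_l1"); print(np.round(r.x,4),"\n",(proj(c,T(r.x,L))-uv).round(1).tolist()); return r.x
def cyl(uv,rad,z,p0):
    D=rays(np.array(uv,float)); E=c["E"]
    def f(p):
        y,a=p; A=np.array([p0[0],y,z]); u=np.array([np.cos(a),np.sin(a),0])
        n=np.cross(D,u); n/=np.linalg.norm(n,axis=1,keepdims=True); return (np.abs(n@(A-E))-rad)*1000
    r=LS(f,p0[1:]); print("cyl at x",p0[0],np.round(r.x,4),r.fun.round(2)); return r.x
if __name__=="__main__":
    v=np.array([(508,65),(170,108),(592,565),(140,178),(165,276),(255,625),(228,540),(503,597),(487,510),(413,143),(435,243)])/5+[80-.4,110-.4]
    L=[(-.064,.042,.012),(-.064,-.042,.012),(.064,.042,.012),(-.052,-.0305,.06),(-.03,-.0305,.06),(.052,-.0305,.06),(.03,-.0305,.06),(.052,.0305,.06),(.03,.0305,.06),(-.052,.0305,.06),(-.03,.0305,.06)]
    fit(L,v,[.507,-.086,.1])
    r=np.array([(92,97),(42,468),(712,178),(697,240),(632,493),(620,555)])/4.5+[270-.4,65-.4]
    L=[(-.05,-.075,.008),(.05,-.075,.008),(-.047,.075,.046),(-.033,.075,.046),(.033,.075,.046),(.047,.075,.046)]
    fit(L,r,[.46,.15,-.1])
    k=lambda a:np.array(a)/4.5+[270-.4,65-.4]
    cyl(k([(497,230),(455,450),(438,540),(668,140),(645,240),(592,470),(570,570)]),.017,.047,[.46,.19,-.1])
    print(unproj(c,k([(500,355-0)]),[.047]), unproj(c,k([(575,235),(523,458)]),[.064]*2))
    k=lambda a:np.array(a)/5+[80-.4,110-.4]
    cyl(k([(248,160),(300,400),(350,620),(335,130),(380,360),(430,580)]),.010,.0481,[.507,-.086,.1])
    print(unproj(c,k([(288,117),(400,648)]),[.0581]*2))
E
python3 fit.py
```

```text
[ 0.504  -0.0829  0.1204] 
 [[-0.1, 0.1], [-0.2, 0.6], [0.5, -0.3], [0.1, 0.2], [-0.2, 0.6], [-1.7, 0.1], [-0.6, -0.7], [0.3, -0.1], [0.0, -0.8], [0.9, -0.1], [0.4, 0.2]]
[ 0.4517  0.1478 -0.1178] 
 [[-1.4, -0.4], [-1.9, 0.0], [0.2, 0.5], [0.5, -0.3], [0.7, 1.5], [0.5, -0.6]]
cyl at x 0.46 [ 0.1898 -0.1024] [-0.26 -0.54 -0.8   0.06 -0.27 -0.79 -0.65]
[[0.45635021 0.17881243 0.047     ]] [[0.42656614 0.18643629 0.064     ]
 [0.47894423 0.17973555 0.064     ]]
cyl at x 0.507 [-0.083   0.1256] [-0.46 -0.19 -0.18 -0.15 -0.72  0.05]
[[ 0.44329491 -0.08679824  0.0581    ]
 [ 0.56562858 -0.07206066  0.0581    ]]
```

```bash
cat >> h.py <<'E'
def TM(yaw): return R.from_euler("z",yaw).as_matrix()@np.array([[-1,0,0],[0,1,0],[0,0,-1.]])
E
python3 - <<'E'
from h import *
d=np.load("wd.npz"); c={k:d[k] for k in d.files}
print(unproj(c,np.array([(685,560)])/5+[80,110],[.04]))
rows([([.504,-.083,.25],TM(.122)),([.504,-.083,.12],TM(.122)),([.504,-.083,.030],TM(.122))])
E
```

```text
[[ 0.5512885  -0.00640804  0.04      ]]
t 2.7 q [ 0.011 -0.119  1.979  0.002  1.284 -1.559] tcp [0.4804 0.0309 0.2496] 
M [[-1.0, 0.001, -0.002], [0.001, 1.0, 0.001], [0.002, 0.001, -1.0]] F [-0.4 -0.7  0.1] w -0.2
[[-2.37, -11.38, -0.06, 0.1, -0.1, -7.0], [-2.4, -11.4, 12.94, 0.1, -0.1, -7.0], [-2.42, -11.42, 21.94, 0.1, -0.1, -7.0]]
```

Request:
servo_tool([
  [[-0.8,-4,0,0,0,-3],[-1.6,-8,0,0,0,-6],[-2.4,-11.4,0,0.1,-0.1,-7],[-2.4,-11.4,4,0.1,-0.1,-7],[-2.4,-11.4,8,0.1,-0.1,-7],[-2.4,-11.4,12,0.1,-0.1,-7],[-2.4,-11.4,12,0.1,-0.1,-7],[-2.4,-11.4,12,0.1,-0.1,-7]],
], claw=5.5)

```text
time: 3.37
tool_pos: [0.5015, -0.081, 0.1274]
tcp_rot: [0.193, -3.13, -0.003]
wrist_force: [0.2, 0.3, 0.3]
width: 0.641
```

```bash
python3 - <<'E'
from h import *
rows([([.504,-.083,.030],TM(.122))])
c=cam("wrist"); crop(c,0,0,512,384,1.5,"pics/f_w.png")
for t in [0,.1,.2]: print(bot.read_state()["tool_pos"])
E
```

```text
t 3.37 q [-0.209  0.043  2.059  0.     1.046 -1.903] tcp [ 0.5015 -0.081   0.1274] 
M [[-0.992, -0.123, -0.006], [-0.123, 0.992, 0.001], [0.006, 0.002, -1.0]] F [0.2 0.3 0.3] w 54.7
[[-0.29, -0.25, 9.74, 0.1, -0.3, 0.1]]
[ 0.50408864 -0.08170668  0.13017495]
[ 0.50408864 -0.08170668  0.13017495]
[ 0.50408864 -0.08170668  0.13017495]
```

View pics/f_w.png

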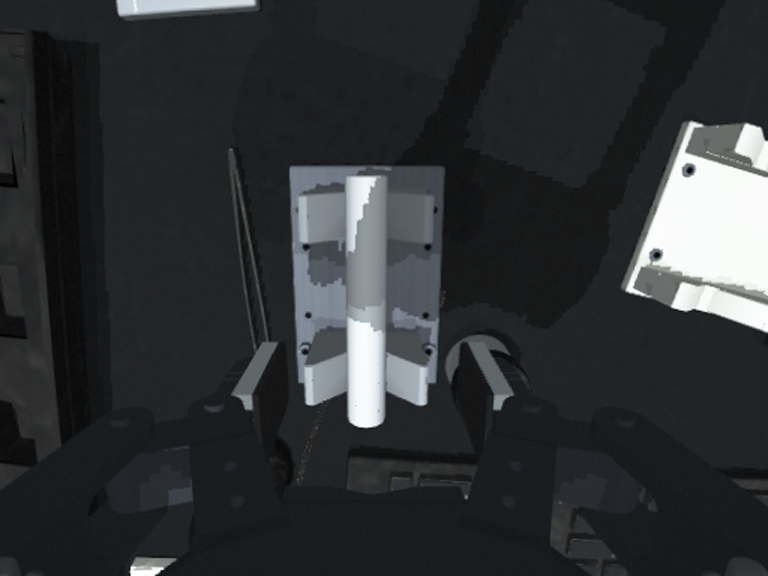

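Request:
servo_tool([
  [[-0.1,-0.2,4,0,0,0],[-0.1,-0.2,7,0,0,0],[-0.1,-0.2,9.8,0,0,0],[-0.1,-0.2,9.8,0,0,0],[-0.1,-0.2,9.8,0,0,0]],
])

```text
time: 3.83
tool_pos: [0.5064, -0.0832, 0.0339]
tcp_rot: [-0.195, 3.135, -0.0]
wrist_force: [-0.5, 0.3, -0.5]
width: 0.643
```

Request:
servo_tool([
  [[0,0,0,0,0,0],[0,0,0,0,0,0],[0,0,0,0,0,0],[0,0,0,0,0,0],[0,0,0,0,0,0],[0,0,0,0,0,0],[0,0,0,0,0,0],[0,0,0,0,0,0]],
], claw=1, grip_force=40)

```text
time: 4.5
tool_pos: [0.5093, -0.0833, 0.0372]
tcp_rot: [-0.194, 3.129, -0.001]
wrist_force: [-1.6, 2.6, 7.9]
width: 0.211
```

```bash
python3 - <<'E'
from h import *
st()
E
```

```text
t 4.5 q [-2.110e-01  1.690e-01  2.115e+00  1.000e-03  8.510e-01 -1.906e+00] tcp [ 0.5093 -0.0833  0.0372] 
M [[-0.992, -0.123, 0.006], [-0.123, 0.992, -0.001], [-0.006, -0.001, -1.0]] F [-1.6  2.6  7.9] w 18.0
```

Request:
servo_tool([
  [[0,0,-1,0,0,0],[0,0,-4,0,0,0],[0,0,-8,0,0,0],[0,0,-11,0,0,0],[0,0,-11,0,0,0],[0,0,-11,0,0,0]],
])

```text
time: 5.0
tool_pos: [0.5107, -0.0838, 0.1507]
tcp_rot: [-0.193, 3.123, -0.004]
wrist_force: [-0.1, 0.3, -4.2]
width: 0.215
```

```bash
python3 - <<'E'
from h import *
st()
c=cam("wrist"); crop(c,0,0,512,384,1.5,"pics/g_w.png")
E
```

```text
t 5.0 q [-2.110e-01  2.400e-02  2.032e+00  1.000e-03  1.073e+00 -1.906e+00] tcp [ 0.5107 -0.0838  0.1507] 
M [[-0.992, -0.123, 0.013], [-0.123, 0.992, -0.002], [-0.012, -0.004, -1.0]] F [-0.1  0.3 -4.2] w 18.3
```

View pics/g_w.png

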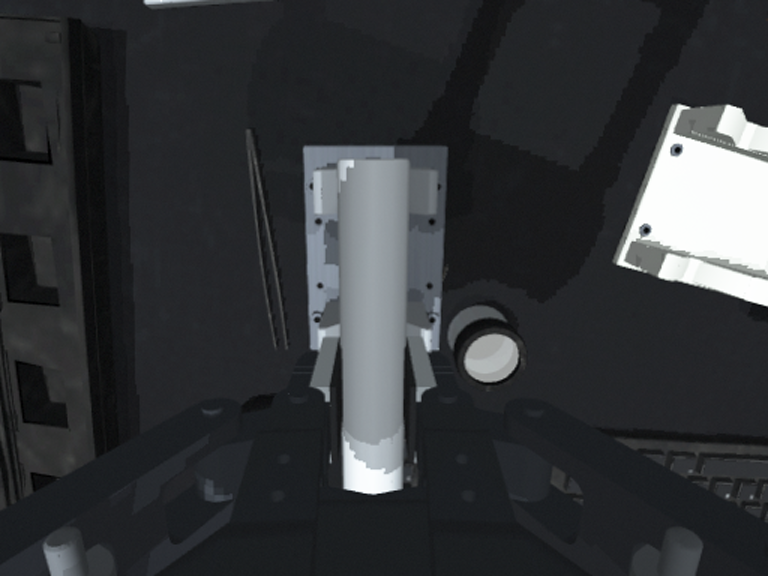

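```bash
cat > rodfit.py <<'E'
from h import *
from scipy.optimize import least_squares as LS
def toolrays(c,uv):
    c2=dict(c); T=np.array(c["T_tool_cam"]); c2["E"]=T[:3,3]; c2["Rm"]=T[:3,:3]
    d=unproj(c2,np.array(uv,float),np.zeros(len(uv)))-c2["E"]; return c2,d/np.linalg.norm(d,axis=1,keepdims=True)
def fitcyl(c,uv,rad,p0=(0,-.019,0,0)):
    c2,D=toolrays(c,uv)
    def f(p):
        A=np.array([0,p[0],p[1]]);u=np.array([1,p[2],p[3]]);u/=np.linalg.norm(u)
        n=np.cross(D,u);n/=np.linalg.norm(n,axis=1,keepdims=True);return (np.abs(n@(A-c2["E"]))-rad)*1e3
    r=LS(f,p0);print("tool-frame axis y,z at x=0, slopes",r.x.round(4),r.fun.round(2));return c2,r.x
E
python3 - <<'E'
from rodfit import *
c=cam("wrist")
c2,p=fitcyl(c,np.array([(338,175),(341,300),(343,420),(410,175),(407,300),(404,420)])/1.5,.01)
# ends: top surface toward camera
print(unproj(c2,np.array([(374,158),(374,494)])/1.5,[p[1]+.15*p[3]*0-.005]*2))
E
```

```text
tool-frame axis y,z at x=0, slopes [ 0.0015 -0.007   0.0012 -0.0355] [ 0.06 -0.11  0.05  0.01 -0.01  0.  ]
[[ 0.06574893  0.00150639 -0.0120103 ]
 [-0.04232207  0.00160174 -0.0120103 ]]
```

```bash
python3 - <<'E'
from h import *
rows([([.451,.109,.16],TM(-.108))])
E
```

```text
t 5.1 q [-2.110e-01  2.700e-02  2.037e+00  1.000e-03  1.073e+00 -1.906e+00] tcp [ 0.5074 -0.083   0.1465] 
M [[-0.992, -0.123, 0.005], [-0.123, 0.992, -0.0], [-0.005, -0.001, -1.0]] F [ 0.2  0.1 -5.2] w 18.4
[[3.22, 19.75, -1.38, -0.0, 0.3, 13.3]]
```

Request:
servo_tool([
  [[0.6,3.5,-1.4,0,0,3],[1.2,7.3,-1.4,0,0,6],[1.8,11.1,-1.4,0,0,9],[2.4,15,-1.4,0,0.2,12],[3,18,-1.4,0,0.3,13.3],[3.2,19.7,-1.4,0,0.3,13.3],[3.2,19.7,-1.4,0,0.3,13.3],[3.2,19.7,-1.4,0,0.3,13.3]],
])

```text
time: 5.77
tool_pos: [0.4492, 0.1089, 0.1579]
tcp_rot: [-0.166, -3.132, 0.003]
wrist_force: [0.6, 0.3, -3.5]
width: 0.215
```

```bash
python3 - <<'E'
from h import *
st()
c=cam("wrist"); np.savez("we.npz",**{k:c[k] for k in ["fx","fy","cx","cy","k1","E","Rm","color"]})
crop(c,0,0,512,384,1.5,"pics/h_w.png")
st()
E
```

```text
t 5.77 q [ 1.840e-01 -8.100e-02  2.119e+00 -1.000e-03  1.108e+00 -1.280e+00] tcp [0.4492 0.1089 0.1579] 
M [[-0.994, 0.106, -0.005], [0.106, 0.994, -0.002], [0.005, -0.002, -1.0]] F [ 0.6  0.3 -3.5] w 18.4
t 5.82 q [ 1.830e-01 -8.100e-02  2.119e+00 -1.000e-03  1.108e+00 -1.280e+00] tcp [0.4498 0.1082 0.1583] 
M [[-0.994, 0.107, -0.004], [0.107, 0.994, -0.002], [0.004, -0.002, -1.0]] F [-0.1 -0.3 -3. ] w 18.3
```

View pics/h_w.png

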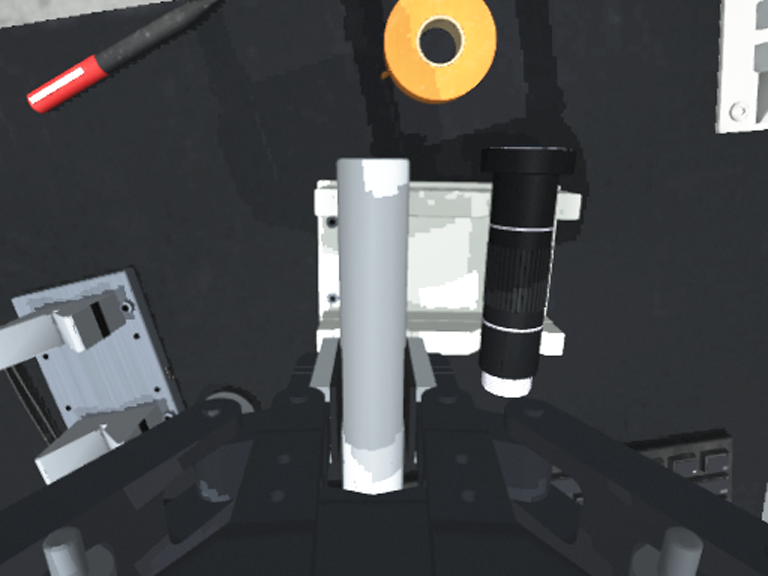

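```bash
python3 - <<'E'
from h import *
d=np.load("we.npz"); c={k:d[k] for k in d.files}
crop(c,200,90,400,270,4,"pics/i_r.png")
E
```

```text
(no output)
```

View pics/i_r.png

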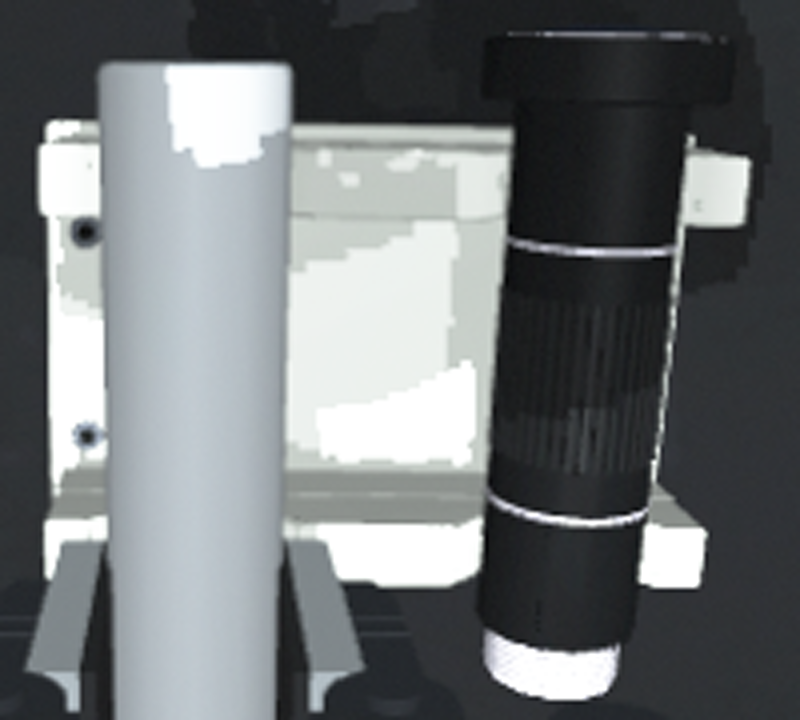

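```bash
W=we.npz python3 - <<'E'
from fit import *
k=lambda a:np.array(a)/4+[200-.4,90-.4]
v=k([(38,145),(40,215),(750,155),(745,227),(706,530),(700,587),(43,522),(47,580),(47,122)])
for w in (.073,.075):
    L=[(-.047,-w,.046),(-.033,-w,.046),(-.047,w,.046),(-.033,w,.046),(.033,w,.046),(.047,w,.046),(.033,-w,.046),(.047,-w,.046),(-.05,-.075,.008)]
    p=fit(L,v,[.45,.15,-.1])
cyl(k([(517,130),(505,270),(488,500),(480,600),(692,140),(678,280),(657,450),(636,610)]),.017,.047,[.46,.19,-.1])
E
```

```text
[ 0.4516  0.1498 -0.1191] 
 [[-0.8, 0.2], [-1.0, 0.1], [1.4, 0.7], [0.6, -0.1], [0.9, -0.4], [0.5, 0.1], [-0.3, -0.4], [-1.0, 0.0], [-0.1, 0.0]]
[ 0.4516  0.1499 -0.1189] 
 [[-3.1, 0.2], [-3.3, 0.1], [3.9, 0.8], [3.1, -0.0], [3.3, -0.4], [2.9, 0.2], [-2.5, -0.4], [-3.1, 0.0], [0.1, 0.1]]
cyl at x 0.46 [ 0.1898 -0.1231] [-0.07  0.15 -0.2  -0.3  -0.1   0.18 -0.08 -0.44]
```

Request:
servo_tool([
  [[-0.1,0,4,0,0,0.7],[-0.1,0,8,0,0,0.7],[-0.1,0,11,0,0,0.7],[-0.1,0,12,0,0,0.7],[-0.1,0,12,0,0,0.7],[-0.1,0,12,0,0,0.7]],
])

```text
time: 6.32
tool_pos: [0.4505, 0.1071, 0.0383]
tcp_rot: [-0.189, -3.131, 0.003]
wrist_force: [0.8, -0.8, -2.4]
width: 0.218
```

```bash
python3 - <<'E'
from h import *
st()
c=cam("wrist"); crop(c,0,0,512,384,1.5,"pics/j_w.png")
c=cam("scene"); crop(c,180,140,340,260,5,"pics/j_s.png")
st()
E
```

```text
t 6.32 q [ 1.800e-01  8.100e-02  2.214e+00 -1.000e-03  8.520e-01 -1.269e+00] tcp [0.4505 0.1071 0.0383] 
M [[-0.993, 0.12, -0.005], [0.12, 0.993, -0.002], [0.005, -0.003, -1.0]] F [ 0.8 -0.8 -2.4] w 18.6
t 6.42 q [ 1.810e-01  7.800e-02  2.212e+00 -1.000e-03  8.520e-01 -1.269e+00] tcp [0.4528 0.1079 0.0404] 
M [[-0.993, 0.12, -0.0], [0.12, 0.993, -0.001], [0.0, -0.001, -1.0]] F [ 0.1  0.1 -2.9] w 18.0
```

View pics/j_w.png

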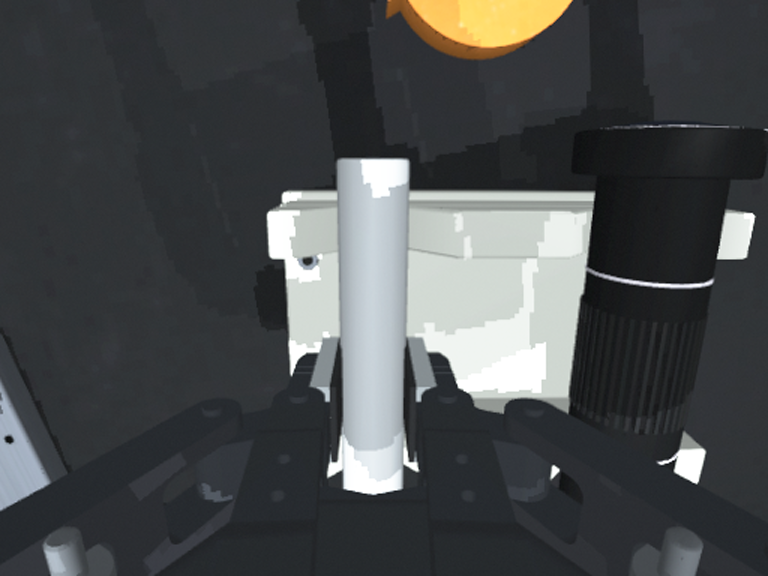

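View pics/j_s.png

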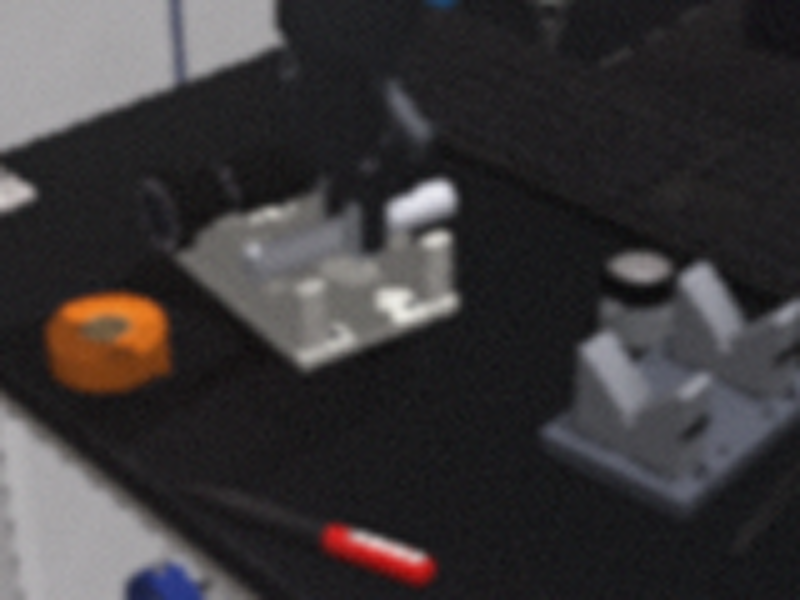

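Request:
servo_tool([
  [[0,0.1,0.4,0,0,0],[0,0.1,0.7,0,0,0],[0,0.1,0.8,0,0,0],[0,0.1,0.8,0,0,0]],
])

```text
time: 6.75
tool_pos: [0.4531, 0.1089, 0.0327]
tcp_rot: [0.188, 3.135, -0.001]
wrist_force: [-0.3, 0.8, -3.7]
width: 0.214
```

Request:
servo_tool([
  [[0,0,0.2,0,0,0],[0,0,0.3,0,0,0],[0,0,0.3,0,0,0]],
])

```text
time: 7.0
tool_pos: [0.4528, 0.109, 0.0295]
tcp_rot: [-0.188, -3.136, 0.001]
wrist_force: [-0.2, -0.9, -3.6]
width: 0.21
```

Request:
servo_tool([
  [[0,0,0.2,0,0,0],[0,0,0.3,0,0,0],[0,0,0.3,0,0,0]],
])

```text
time: 7.25
tool_pos: [0.4531, 0.1086, 0.0269]
tcp_rot: [0.188, 3.136, -0.002]
wrist_force: [-1.7, -2.9, 3.3]
width: 0.216
```

Request:
servo_tool([
  [[0,0,0.2,0,0,0],[0,0,0.3,0,0,0],[0,0,0.3,0,0,0]],
])

```text
time: 7.5
tool_pos: [0.4533, 0.1084, 0.0264]
tcp_rot: [-0.187, -3.135, 0.004]
wrist_force: [-9.2, -4.4, 21.9]
width: 0.215
```

Request:
servo_tool([
  [[0,0,-0.2,0,0,0],[0,0,-0.2,0,0,0],[0,0,-0.2,0,0,0],[0,0,-0.2,0,0,0],[0,0,-0.2,0,0,0]],
], claw=4.5)

```text
time: 7.92
tool_pos: [0.4532, 0.1084, 0.0281]
tcp_rot: [-0.187, -3.135, 0.004]
wrist_force: [0.6, -0.0, 0.1]
width: 0.527
```

Request:
servo_tool([
  [[0,0,-3,0,0,0],[0,0,-7,0,0,0],[0,0,-11,0,0,0],[0,0,-12,0,0,0],[0,0,-12,0,0,0],[0,0,-12,0,0,0]],
])

```text
time: 8.42
tool_pos: [0.4537, 0.1088, 0.1484]
tcp_rot: [0.187, 3.136, -0.003]
wrist_force: [-0.4, -0.5, -1.7]
width: 0.528
```

```bash
python3 - <<'E'
from h import *
st()
c=cam("wrist"); np.savez("wk.npz",**{k:c[k] for k in ["fx","fy","cx","cy","k1","E","Rm","color"]})
crop(c,0,0,512,384,1.5,"pics/k_w.png")
crop(c,190,80,390,260,4,"pics/k_c.png")
st()
E
```

```text
t 8.42 q [ 1.830e-01 -6.500e-02  2.124e+00 -2.000e-03  1.083e+00 -1.267e+00] tcp [0.4537 0.1088 0.1484] 
M [[-0.993, 0.119, 0.0], [0.119, 0.993, -0.002], [-0.0, -0.002, -1.0]] F [-0.4 -0.5 -1.7] w 45.0
t 8.47 q [ 1.830e-01 -6.400e-02  2.126e+00 -2.000e-03  1.083e+00 -1.267e+00] tcp [0.4525 0.1086 0.147 ] 
M [[-0.993, 0.119, -0.003], [0.119, 0.993, -0.003], [0.003, -0.003, -1.0]] F [-0.2 -0.7 -0.2] w 45.0
```

View pics/k_w.png

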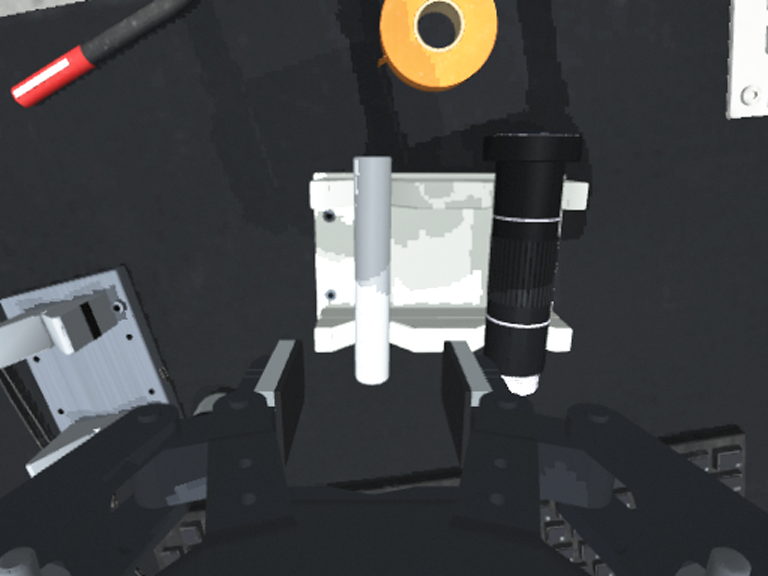

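View pics/k_c.png

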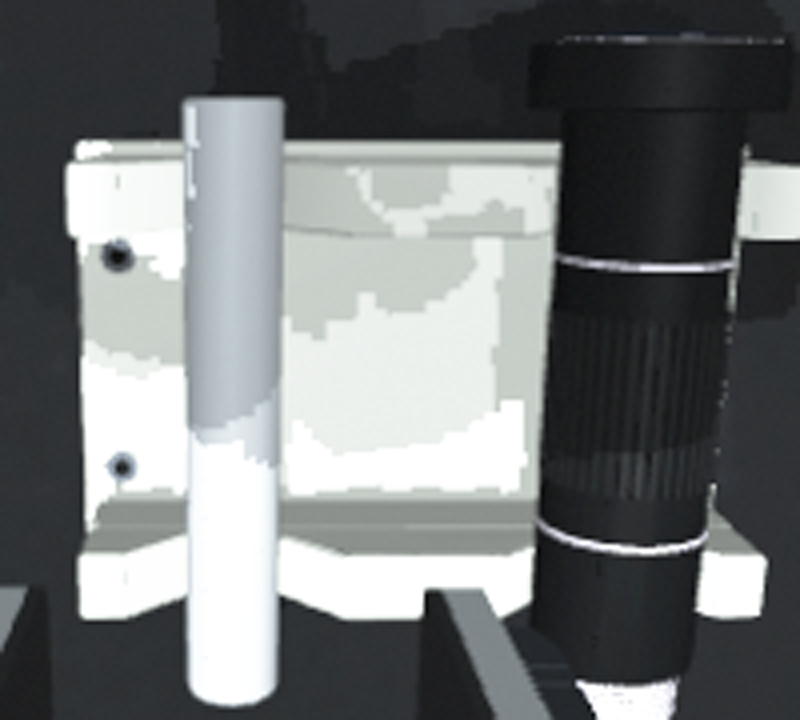

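```bash
W=wk.npz python3 - <<'E'
from fit import *
k=lambda a:np.array(a)/4+[190-.4,80-.4]
cyl(k([(563,130),(552,270),(538,500),(533,600),(745,145),(735,260),(712,470),(693,650)]),.017,.047,[.46,.19,-.12])
print(unproj(c,k([(645,267),(622,550)]),[.064]*2), unproj(c,k([(657,110)]),[.071]),unproj(c,k([(530,103),(787,108)]),[.055]*2))
cyl(k([(187,150),(188,300),(189,600),(284,150),(282,300),(278,600)]),.010,.037,[.4469,.11,-.12])
print(unproj(c,k([(235,98),(232,706)]),[.045,.037]))
E
```

```text
cyl at x 0.46 [ 0.1893 -0.119 ] [-0.27  0.18 -0.01 -0.4  -0.13  0.07 -0.25 -0.2 ]
[[0.42617218 0.188405   0.064     ]
 [0.4807066  0.18206915 0.064     ]] [[0.39813691 0.18938372 0.071     ]] [[0.39499913 0.17123832 0.055     ]
 [0.40117554 0.21873597 0.055     ]]
cyl at x 0.4469 [ 0.1103 -0.1237] [-0.34 -0.4  -0.27 -0.37 -0.36 -0.28]
[[0.38783102 0.11752174 0.045     ]
 [0.51857151 0.10117476 0.037     ]]
```

```bash
python3 - <<'E'
from h import *
rows([([.454,.190,.147],TM(-.12)),([.454,.190,.028],TM(-.12))])
E
```

```text
t 8.47 q [ 1.830e-01 -6.400e-02  2.126e+00 -2.000e-03  1.083e+00 -1.267e+00] tcp [0.4525 0.1086 0.147 ] 
M [[-0.993, 0.119, -0.003], [0.119, 0.993, -0.003], [0.003, -0.003, -1.0]] F [-0.2 -0.7 -0.2] w 45.0
[[0.82, 8.1, -0.03, -0.2, -0.1, 0.0], [0.79, 8.14, 11.87, -0.2, -0.1, 0.0]]
```

Request:
servo_tool([
  [[0.4,4,0,0,0,0],[0.8,8.1,0,0,0,0],[0.8,8.1,0,0,0,0],[0.8,8.1,3,0,0,0],[0.8,8.1,5,0,0,0],[0.8,8.1,5,0,0,0]],
], claw=7)

```text
time: 8.97
tool_pos: [0.4484, 0.188, 0.0901]
tcp_rot: [-0.184, -3.122, 0.012]
wrist_force: [-1.5, -1.4, -0.8]
width: 0.818
```

```bash
python3 - <<'E'
from h import *
st()
c=cam("wrist"); crop(c,0,0,512,384,1.5,"pics/l_w.png")
rows([([.454,.190,.028],TM(-.12))])
E
```

```text
t 8.97 q [ 3.470e-01  5.500e-02  2.126e+00 -2.000e-03  9.780e-01 -1.105e+00] tcp [0.4484 0.188  0.0901] 
M [[-0.993, 0.118, -0.015], [0.118, 0.993, -0.007], [0.014, -0.009, -1.0]] F [-1.5 -1.4 -0.8] w 69.9
t 9.02 q [ 3.470e-01  5.300e-02  2.123e+00 -2.000e-03  9.790e-01 -1.105e+00] tcp [0.4499 0.1883 0.0922] 
M [[-0.993, 0.118, -0.012], [0.118, 0.993, -0.006], [0.012, -0.008, -1.0]] F [ 0.2 -0.2 -0.9] w 70.0
[[-0.47, 0.26, 6.41, -0.4, -0.7, 0.1]]
```

View pics/l_w.png

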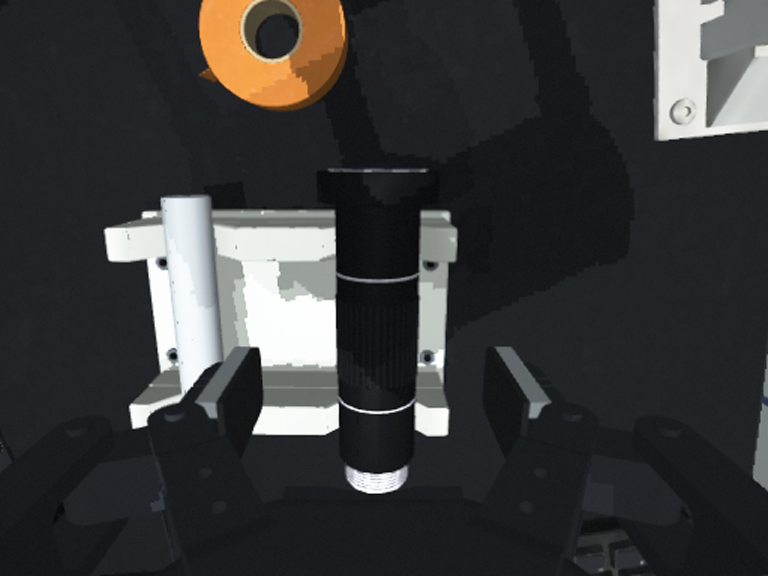

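Request:
servo_tool([
  [[-0.5,0.2,0,-0.4,-0.7,0],[-0.5,0.2,2,-0.4,-0.7,0],[-0.5,0.2,4.5,-0.4,-0.7,0],[-0.5,0.2,6.2,-0.4,-0.7,0],[-0.5,0.2,6.4,-0.4,-0.7,0],[-0.5,0.2,6.4,-0.4,-0.7,0]],
], claw=6)

```text
time: 9.52
tool_pos: [0.4539, 0.1889, 0.0278]
tcp_rot: [-0.187, -3.135, 0.002]
wrist_force: [-0.2, 0.0, -0.4]
width: 0.699
```

```bash
python3 - <<'E'
from h import *
rows([([.454,.190,.028],TM(-.12))])
E
```

```text
t 9.52 q [ 3.440e-01  1.460e-01  2.165e+00 -1.000e-03  8.320e-01 -1.107e+00] tcp [0.4539 0.1889 0.0278] 
M [[-0.993, 0.119, -0.001], [0.119, 0.993, -0.001], [0.001, -0.001, -1.0]] F [-0.2  0.  -0.4] w 59.7
[[-0.0, 0.12, -0.02, -0.1, -0.0, 0.0]]
```

Request:
servo_tool([
  [[0,0.1,0,0,0,0],[0,0.1,0,0,0,0],[0,0.1,0,0,0,0],[0,0.1,0,0,0,0],[0,0.1,0,0,0,0],[0,0.1,0,0,0,0],[0,0.1,0,0,0,0],[0,0.1,0,0,0,0]],
], claw=2, grip_force=60)

```text
time: 10.18
tool_pos: [0.4554, 0.1887, 0.0299]
tcp_rot: [0.185, 3.134, -0.005]
wrist_force: [-1.3, -8.0, 6.4]
width: 0.379
```

Request:
servo_tool([
  [[0,0,-1,0,0,0],[0,0,-4,0,0,0],[0,0,-8,0,0,0],[0,0,-11,0,0,0],[0,0,-12.5,0,0,0],[0,0,-12.5,0,0,0],[0,0,-12.5,0,0,0]],
])

```text
time: 10.77
tool_pos: [0.4562, 0.1896, 0.1568]
tcp_rot: [0.184, 3.131, -0.002]
wrist_force: [-0.3, 0.2, -3.2]
width: 0.379
```

```bash
python3 - <<'E'
from h import *
st()
c=cam("wrist"); np.savez("wm.npz",**{k:c[k] for k in ["fx","fy","cx","cy","k1","E","Rm","color","T_tool_cam"]})
crop(c,0,0,512,384,1.5,"pics/m_w.png")
rows([([.504,-.083,.16],TM(.1204))])
E
```

```text
t 10.77 q [ 0.346 -0.023  2.066 -0.004  1.093 -1.106] tcp [0.4562 0.1896 0.1568] 
M [[-0.993, 0.117, 0.006], [0.117, 0.993, -0.001], [-0.006, -0.001, -1.0]] F [-0.3  0.2 -3.2] w 32.3
t 10.82 q [ 0.346 -0.021  2.069 -0.004  1.093 -1.106] tcp [0.4548 0.189  0.1549] 
M [[-0.993, 0.117, 0.002], [0.117, 0.993, -0.003], [-0.002, -0.003, -1.0]] F [-0.8 -0.6 -3.4] w 32.2
[[-8.08, -26.44, -0.43, -0.2, 0.1, -13.6]]
```

View pics/m_w.png

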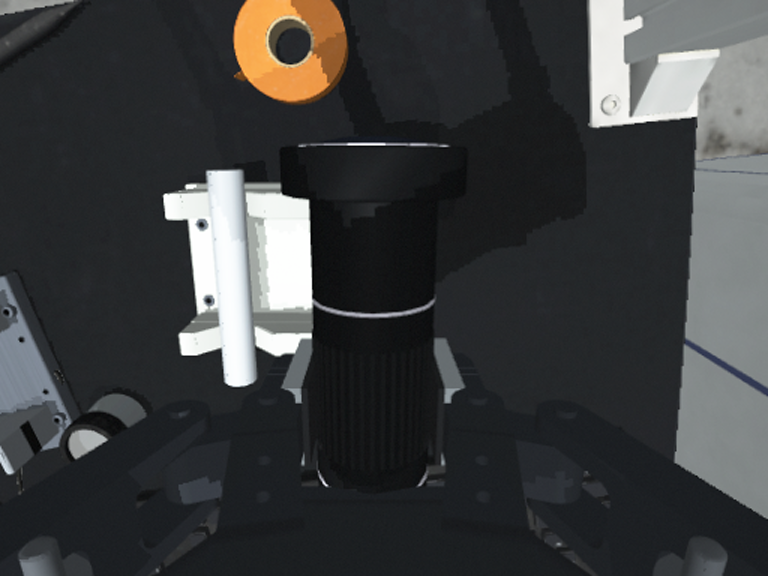

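```bash
python3 - <<'E'
from rodfit import *
d=np.load("wm.npz"); c={k:d[k] for k in d.files}
crop(c,175,80,325,230,5,"pics/m_c.png")
im=c["color"][80:230,175:325].astype(float); g=np.clip(im*4,0,255).astype(np.uint8)
cv2.imwrite("pics/m_b.png",cv2.resize(np.ascontiguousarray(g[:,:,::-1]),None,fx=4,fy=4,interpolation=cv2.INTER_CUBIC))
E
```

```text
(no output)
```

View pics/m_b.png

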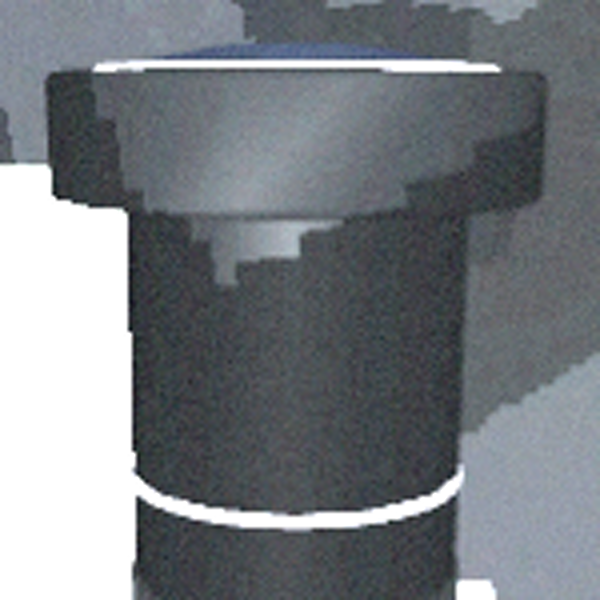

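```bash
python3 - <<'E'
from rodfit import *
d=np.load("wm.npz"); c={k:d[k] for k in d.files}
k=lambda a:np.array(a)/4+[175-.4,80-.4]
c2,p=fitcyl(c,k([(130,230),(132,350),(135,480),(137,560),(467,230),(463,400),(460,470),(456,570)]),.017)
for z in (p[1]-.024+.055*p[3],): print(unproj(c2,k([(300,218)]),[z]))
print(unproj(c2,k([(52,200),(543,205)]),[p[1]-.012]*2))
E
```

```text
tool-frame axis y,z at x=0, slopes [ 0.0011 -0.0185  0.0049  0.0588] [-0.02  0.03  0.01 -0.01 -0.05  0.09  0.01 -0.05]
[[ 0.05688305  0.00145618 -0.03930627]]
[[ 0.057706   -0.02061844 -0.03053986]
 [ 0.05726459  0.02316552 -0.03053986]]
```

Request:
servo_tool([
  [[-1.2,-3.8,0,0,0,-2],[-2.4,-7.6,0,0,0,-4],[-3.5,-11.4,0,0,0,-6],[-4.7,-15.2,0,0,0,-8],[-5.8,-19,0,0,0,-10],[-7,-22.8,0,0,0,-12],[-8,-26,0,-0.2,0.1,-13.6],[-8.2,-26.5,0,-0.2,0.1,-13.6],[-8.2,-26.5,0,-0.2,0.1,-13.6],[-8.2,-26.5,0,-0.2,0.1,-13.6]],
])

```text
time: 11.65
tool_pos: [0.5035, -0.0832, 0.1537]
tcp_rot: [0.185, -3.132, -0.004]
wrist_force: [0.1, 0.1, -2.2]
width: 0.378
```

```bash
python3 - <<'E'
from h import *
c=cam("wrist"); np.savez("wn.npz",**{k:c[k] for k in ["fx","fy","cx","cy","k1","E","Rm","color","T_tool_cam"]})
crop(c,0,0,512,384,1.5,"pics/n_w.png")
rows([([.505,-.084,.075],TM(.1204))])
E
```

```text
t 11.7 q [-2.120e-01  1.800e-02  2.032e+00  2.000e-03  1.096e+00 -1.903e+00] tcp [ 0.5036 -0.0826  0.154 ] 
M [[-0.993, -0.119, -0.003], [-0.119, 0.993, 0.002], [0.003, 0.003, -1.0]] F [ 0.6  0.4 -2.7] w 32.3
[[-0.14, -0.17, 7.9, 0.1, -0.2, -0.1]]
```

View pics/n_w.png

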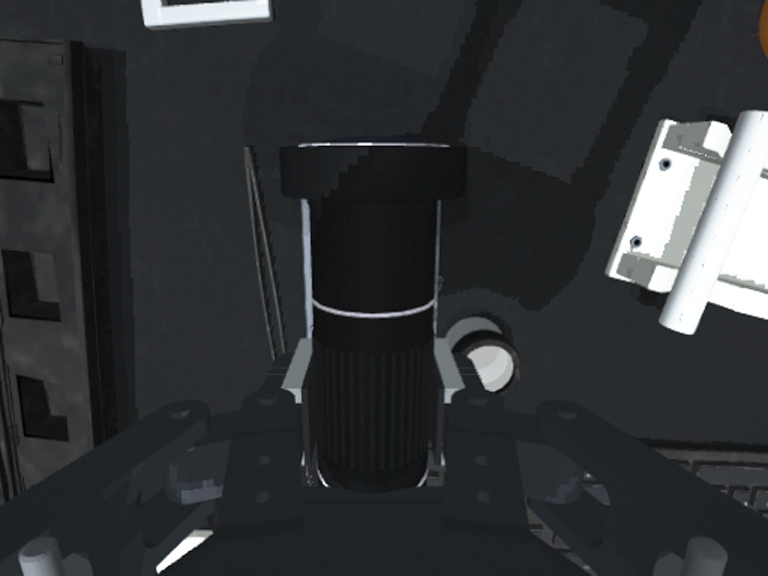

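```bash
python3 - <<'E'
from rodfit import *
d=np.load("wn.npz"); c={k:d[k] for k in d.files}
im=c["color"][125:245,190:310].astype(float); g=np.clip(im*3,0,255).astype(np.uint8)
cv2.imwrite("pics/n_b.png",cv2.resize(np.ascontiguousarray(g[:,:,::-1]),None,fx=5,fy=5,interpolation=cv2.INTER_CUBIC))
G=c["color"].sum(2)
for v in (145,165,180,190,200,215): print(v,G[v,196:212],G[v,286:298])
E
```

```text
145 [118 118 116 119 131 254 428 454 460 428 231  58  58  62  58  77] [ 56  43  50  57  46 165 230 150  70  79  78  77]
165 [132 135 134 132 134 158 323 504 511 517 461 146  45  51  44  43] [ 56  57  54  42 160 278 257  88  92  88  90  93]
180 [131 132 129 133 124 128 267 473 510 507 485 344  53  55  49  55] [ 54  49  52  80 212 270 146  95  88  92  90  87]
190 [128 132 128 131 134 131 161 315 490 501 509 442  42  47  49  54] [ 51  55  57 153 264 246 142 174 165  98  90  92]
200 [133 134 136 134 135 135 129 273 481 501 502 492 443 374 247  50] [129 274 390 394 321 244 131 129 132 130 129 132]
215 [137 133 137 132 132 133 136 156 298 475 496 475 341  51  48  47] [ 53  48 142 326 366 147 132 135 133 135 134 126]
```

View pics/n_b.png

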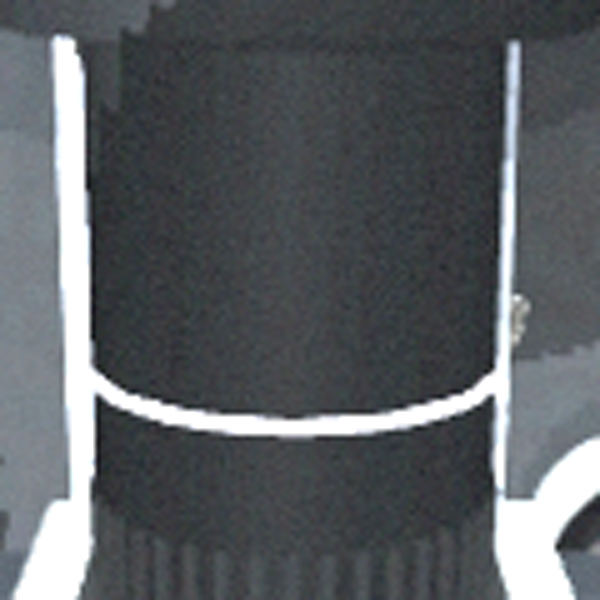

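Request:
servo_tool([
  [[-0.1,-0.1,3,0.1,-0.2,0],[-0.1,-0.1,6,0.1,-0.2,0],[-0.1,-0.1,8,0.1,-0.2,0],[-0.1,-0.1,9,0.1,-0.2,0],[-0.1,-0.1,9,0.1,-0.2,0],[-0.1,-0.1,9,0.1,-0.2,0]],
])

```text
time: 12.2
tool_pos: [0.5042, -0.0821, 0.0638]
tcp_rot: [0.19, -3.135, -0.002]
wrist_force: [-0.3, -0.4, -2.2]
width: 0.382
```

```bash
python3 - <<'E'
from h import *
c=cam("wrist"); np.savez("wo.npz",**{k:c[k] for k in ["fx","fy","cx","cy","k1","E","Rm","color","T_tool_cam"]})
crop(c,0,0,512,384,1.5,"pics/o_w.png")
rows([([.505,-.084,.040],TM(.1204))])
c=cam("scene"); crop(c,250,150,400,260,5,"pics/o_s.png")
E
```

```text
t 12.25 q [-2.110e-01  1.250e-01  2.104e+00  1.000e-03  9.120e-01 -1.904e+00] tcp [ 0.5054 -0.0827  0.065 ] 
M [[-0.993, -0.12, 0.002], [-0.12, 0.993, 0.001], [-0.002, 0.0, -1.0]] F [ 1.3  0.  -2.7] w 32.1
[[0.06, -0.13, 2.5, 0.0, 0.1, 0.0]]
```

View pics/o_w.png

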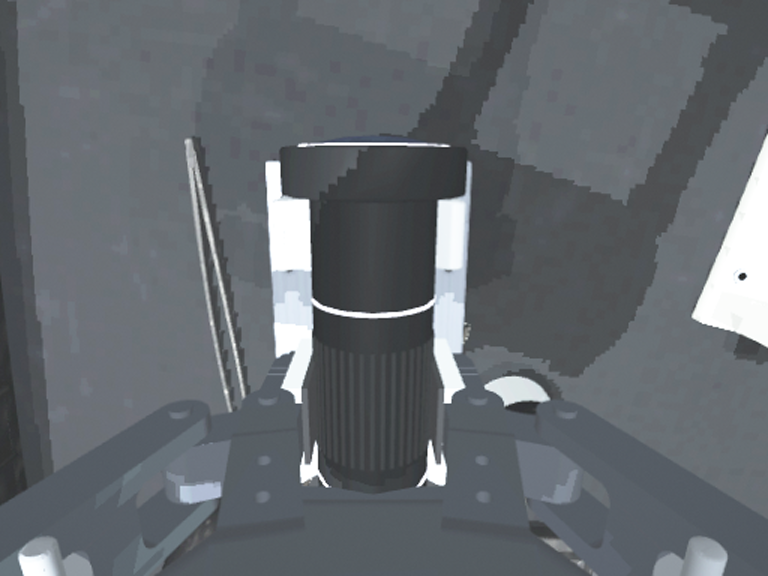

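View pics/o_s.png

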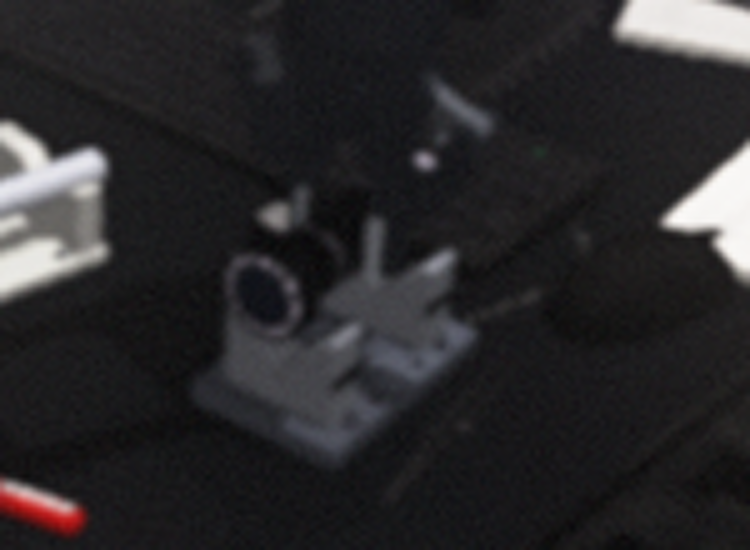

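```bash
python3 - <<'E'
from rodfit import *
d=np.load("wo.npz"); c={k:d[k] for k in d.files}
im=c["color"][90:240,170:325].astype(float); g=np.clip(im*1.2,0,255).astype(np.uint8)
cv2.imwrite("pics/o_b.png",cv2.resize(np.ascontiguousarray(g[:,:,::-1]),None,fx=5,fy=4,interpolation=cv2.INTER_CUBIC))
G=c["color"].sum(2)
for v in (112,120,150,175,190,200,215): print(v,G[v,174:190],G[v,302:318])
E
```

```text
112 [300 300 300 759 763 764 764 764 764 764 764 764 751 187 192 199] [171 172 169 165 165 166 166 159 157 501 602 574 386 215 216 216]
120 [289 292 291 594 759 764 764 764 764 764 764 764 762 390 196 198] [172 168 166 163 169 161 159 156 269 520 592 499 327 212 212 214]
150 [303 330 331 333 407 743 764 765 759 765 765 765 765 765 765 765] [755 755 754 753 751 745 732 681 606 592 460 209 210 211 212 215]
175 [303 306 303 304 308 327 550 762 765 765 765 765 765 765 765 765] [755 754 752 751 745 725 663 601 537 373 216 214 212 213 214 213]
190 [305 310 314 310 311 309 323 429 589 615 615 622 625 629 621 614] [616 616 613 613 618 621 607 582 462 213 218 216 218 215 215 215]
200 [334 333 334 333 332 332 333 383 582 607 610 614 620 627 621 638] [611 612 614 615 616 613 595 489 307 240 250 254 252 254 251 253]
215 [341 339 341 339 343 335 332 334 474 755 764 764 762 709 711 711] [703 703 703 704 707 692 605 557 556 355 245 243 246 244 245 245]
```

View pics/o_b.png

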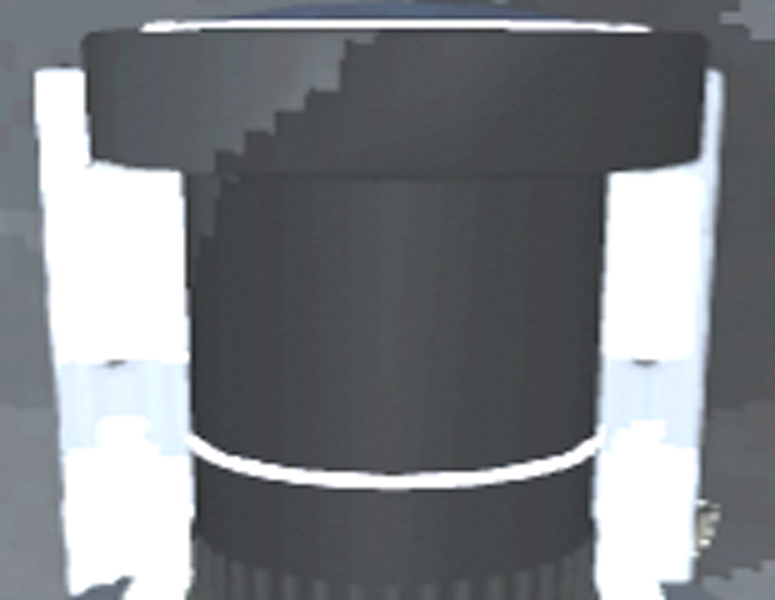

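```bash
python3 - <<'E'
from rodfit import *
d=np.load("wo.npz"); c={k:d[k] for k in d.files}
k=lambda a:np.array(a)/[5,4]+[170-.4,90-.4]
c2,p=fitcyl(c,k([(185,180),(190,300),(193,470),(193,540),(608,180),(603,300),(599,450),(595,540)]),.017)
print("shoulder",unproj(c2,k([(395,173)]),[-.0185-.024]))
print("saddle back",unproj(c2,k([(60,361),(120,361),(640,361),(690,360)]),[.0045]*4))
print("base corner",unproj(c2,k([(35,70),(722,72)]),[.0525]*2))
print("far saddle x=.03",unproj(c2,k([(65,447),(695,450)]),[.0045]*2))
E
```

```text
tool-frame axis y,z at x=0, slopes [ 0.0011 -0.0199  0.0049  0.0909] [ 0.09 -0.12 -0.06  0.08  0.03 -0.06  0.04 -0.02]
shoulder [[ 0.05733019  0.00120216 -0.0425    ]]
saddle back [[ 0.03061757 -0.03139242  0.0045    ]
 [ 0.03061497 -0.02553071  0.0045    ]
 [ 0.03061935  0.02504491  0.0045    ]
 [ 0.03074731  0.0299149   0.0045    ]]
base corner [[ 0.06463405 -0.04260457  0.0525    ]
 [ 0.06430931  0.04103454  0.0525    ]]
far saddle x=.03 [[ 0.01965478 -0.03150794  0.0045    ]
 [ 0.01927847  0.03098254  0.0045    ]]
```

Request:
servo_tool([
  [[0,-0.1,0.6,0,0,0],[0,-0.18,1.2,0,0,0],[0,-0.18,1.7,0,0,0],[0,-0.18,2,0,0,0],[0,-0.18,2,0,0,0],[0,-0.18,2,0,0,0]],
])

```text
time: 12.8
tool_pos: [0.5058, -0.0848, 0.0451]
tcp_rot: [-0.188, 3.134, 0.001]
wrist_force: [0.0, -0.3, -3.5]
width: 0.381
```

```bash
python3 - <<'E'
from h import *
for i in range(4):
    s,M=st()
    c=cam("wrist")
np.savez("wp.npz",**{k:c[k] for k in ["fx","fy","cx","cy","k1","E","Rm","color","T_tool_cam"]})
im=c["color"][90:240,170:325].astype(float); g=np.clip(im*1.2,0,255).astype(np.uint8)
cv2.imwrite("pics/p_b.png",cv2.resize(np.ascontiguousarray(g[:,:,::-1]),None,fx=5,fy=4,interpolation=cv2.INTER_CUBIC))
c=cam("scene"); crop(c,270,170,370,250,7,"pics/p_s.png")
E
```

```text
t 12.8 q [-2.150e-01  1.540e-01  2.114e+00  1.000e-03  8.710e-01 -1.907e+00] tcp [ 0.5058 -0.0848  0.0451] 
M [[-0.993, -0.12, 0.002], [-0.12, 0.993, 0.001], [-0.002, 0.0, -1.0]] F [ 0.  -0.3 -3.5] w 32.5
t 12.85 q [-2.150e-01  1.540e-01  2.114e+00  1.000e-03  8.710e-01 -1.907e+00] tcp [ 0.5061 -0.0848  0.0454] 
M [[-0.993, -0.12, 0.003], [-0.12, 0.993, 0.0], [-0.003, 0.0, -1.0]] F [ 0.4 -0.1 -2.2] w 32.4
t 12.9 q [-2.150e-01  1.540e-01  2.114e+00  1.000e-03  8.710e-01 -1.907e+00] tcp [ 0.5063 -0.0849  0.0456] 
M [[-0.993, -0.12, 0.003], [-0.12, 0.993, 0.0], [-0.003, -0.0, -1.0]] F [-0.3 -0.5 -1.9] w 32.7
t 12.95 q [-2.150e-01  1.540e-01  2.114e+00  1.000e-03  8.710e-01 -1.907e+00] tcp [ 0.5064 -0.0849  0.0457] 
M [[-0.993, -0.12, 0.003], [-0.12, 0.993, 0.0], [-0.003, -0.0, -1.0]] F [ 0.6  0.4 -2.9] w 32.3
```

View pics/p_b.png

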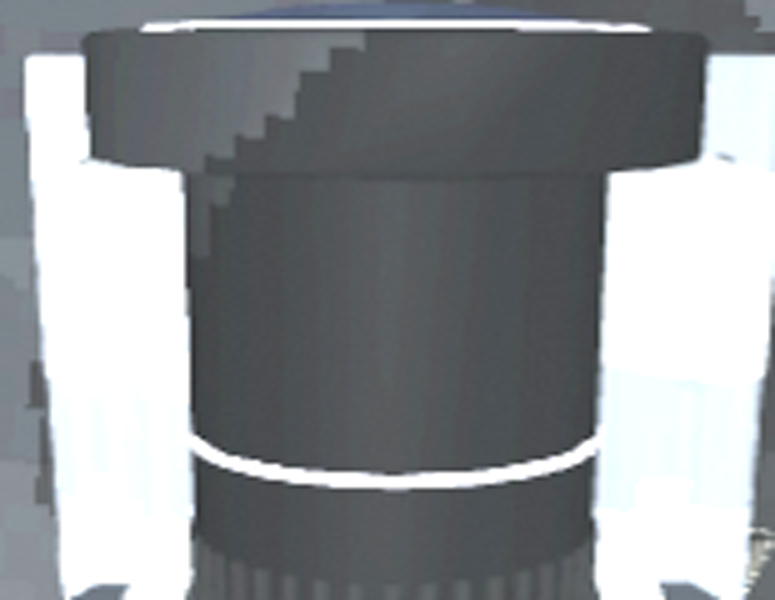

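View pics/p_s.png

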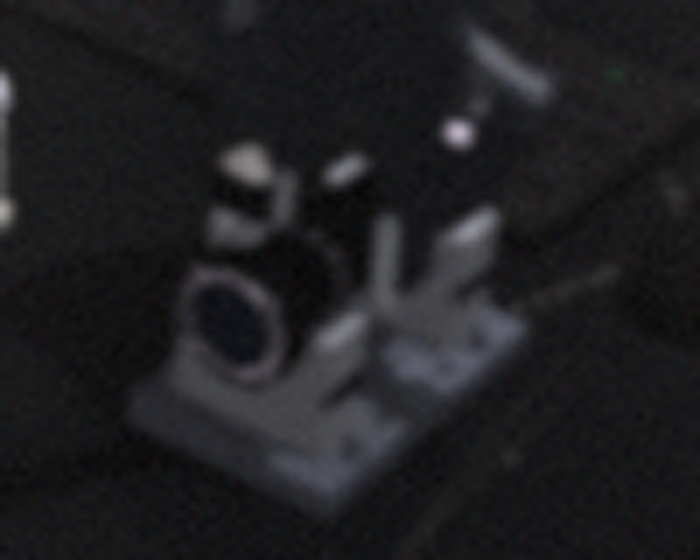

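```bash
python3 - <<'E'
from rodfit import *
d=np.load("wp.npz"); c={k:d[k] for k in d.files}
im=c["color"][90:240,160:335].astype(float); g=np.clip(im*.75,0,255).astype(np.uint8)
cv2.imwrite("pics/p_c.png",cv2.resize(np.ascontiguousarray(g[:,:,::-1]),None,fx=4.5,fy=4,interpolation=cv2.INTER_CUBIC))
G=c["color"].astype(int).sum(2); T=np.array(c["T_tool_cam"]); c2=dict(c,E=T[:3,3],Rm=T[:3,:3])
for v in (106,110,150,160,205,210,215):
    l=G[v,165:205];r=G[v,280:335]
    il=np.argmax(np.diff(l))+165; ir=280+len(r)-2-np.argmax((-np.diff(r))[::-1])
    print(v,il,G[v,il-2:il+4],ir,G[v,ir-2:ir+4],unproj(c2,[[il+.5,v],[ir+.5,v]],[.0335]*2)[:,:2].round(4).tolist())
E
```

```text
106 174 [332 331 338 755 765 765] 326 [658 637 531 309 240 236] [[0.0654, -0.0395], [0.0654, 0.044]]
110 174 [331 328 325 757 764 765] 326 [653 626 486 290 240 239] [[0.0632, -0.0396], [0.0632, 0.0441]]
150 176 [364 366 407 725 765 765] 324 [760 758 696 402 233 233] [[0.0411, -0.0397], [0.0411, 0.0444]]
160 177 [363 337 483 765 765 765] 324 [758 737 525 235 238 237] [[0.0353, -0.0395], [0.0353, 0.0447]]
205 180 [238 242 344 624 660 657] 285 [765 758 679 383 180 228] [[0.0083, -0.0393], [0.0083, 0.0232]]
210 180 [271 270 351 635 652 656] 320 [651 629 474 264 274 277] [[0.0051, -0.0395], [0.0051, 0.0442]]
215 180 [266 267 311 543 716 733] 319 [659 644 591 430 274 268] [[0.0019, -0.0397], [0.002, 0.0438]]
```

View pics/p_c.png

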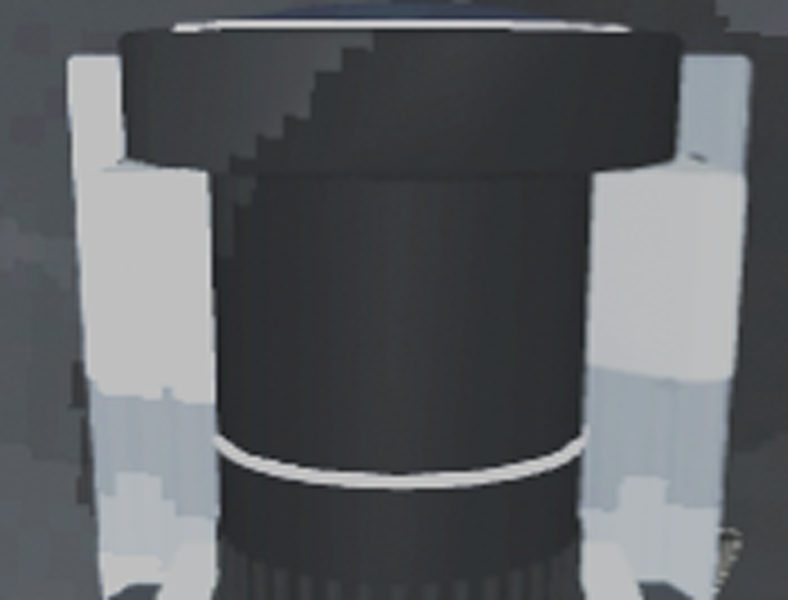

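Request:
servo_tool([
  [[0,0.05,0.2,0,0,0],[0,0.1,0.4,0,0,0],[0,0.1,0.5,0,0,0],[0,0.1,0.5,0,0,0]],
])

```text
time: 13.38
tool_pos: [0.5063, -0.0838, 0.0408]
tcp_rot: [-0.189, 3.133, 0.0]
wrist_force: [-0.5, 0.1, -2.6]
width: 0.371
```

```bash
cat > lat.py <<'E'
from rodfit import *
import sys
c=cam("wrist");c=cam("wrist");s,M=st()
a=.1204; ux=np.array([np.cos(a),np.sin(a),0]); uy=np.array([-np.sin(a),np.cos(a),0])
print("V-frame F",[round(float(x),1) for x in (s["wrist_force"]@ux,s["wrist_force"]@uy,s["wrist_force"][2])],"tcp in V mm",(np.array([ux,uy])@(s["tool_pos"]-[.504,-.083,0])*1e3).round(2),"torque",s["torque"].round(2))
G=c["color"].astype(int).sum(2); T=np.array(c["T_tool_cam"]); c2=dict(c,E=T[:3,3],Rm=T[:3,:3])
zt=s["tool_pos"][2]-.012
for v in (106,110,150,160,205,210):
    l=G[v,160:205];r=G[v,280:340]
    il=np.argmax(np.diff(l))+160; ir=280+len(r)-2-np.argmax((-np.diff(r))[::-1])
    P=unproj(c2,[[il+.5,v],[ir+.5,v]],[zt]*2); print(v,il,ir,P[:,1].round(4),"mid %.4f width %.4f"%(P[:,1].mean(),np.ptp(P[:,1])))
np.savez("wl.npz",**{k:c[k] for k in ["fx","fy","cx","cy","k1","E","Rm","color","T_tool_cam"]})
E
python3 lat.py
```

```text
t 13.48 q [-2.130e-01  1.600e-01  2.117e+00  1.000e-03  8.610e-01 -1.905e+00] tcp [ 0.5063 -0.0837  0.0408] 
M [[-0.993, -0.12, 0.003], [-0.12, 0.993, 0.0], [-0.003, -0.0, -1.0]] F [-1.6  0.1 -0.7] w 32.5
V-frame F [-1.6, 0.3, -0.7] tcp in V mm [ 2.19 -1.02] torque [0.1  0.11 0.04]
106 169 326 [-0.0411  0.0429] mid 0.0009 width 0.0840
110 170 326 [-0.0407  0.043 ] mid 0.0012 width 0.0837
150 171 325 [-0.0414  0.0438] mid 0.0012 width 0.0852
160 172 324 [-0.0412  0.0435] mid 0.0012 width 0.0848
205 176 285 [-0.0406  0.0226] mid -0.0090 width 0.0631
210 176 320 [-0.0407  0.0431] mid 0.0012 width 0.0838
```

Request:
servo_tool([
  [[0,0,0.1,0,0,0],[0,0,0.2,0,0,0],[0,0,0.2,0,0,0]],
])

```text
time: 13.73
tool_pos: [0.5064, -0.0837, 0.0405]
tcp_rot: [-0.189, 3.133, 0.0]
wrist_force: [-5.6, 2.2, 12.0]
width: 0.378
```

```bash
python3 lat.py; python3 - <<'E'
from rodfit import *
d=np.load("wl.npz"); c={k:d[k] for k in d.files}
im=c["color"][90:240,160:335].astype(float); g=np.clip(im*.75,0,255).astype(np.uint8)
cv2.imwrite("pics/q_c.png",cv2.resize(np.ascontiguousarray(g[:,:,::-1]),None,fx=4.5,fy=4,interpolation=cv2.INTER_CUBIC))
G=c["color"].astype(int).sum(2); print(G[96:112,172:175].sum(1),G[96:112,322:325].sum(1))
E
```

```text
t 13.83 q [-2.130e-01  1.610e-01  2.117e+00  1.000e-03  8.610e-01 -1.905e+00] tcp [ 0.5064 -0.0836  0.0405] 
M [[-0.993, -0.121, 0.003], [-0.121, 0.993, 0.0], [-0.003, 0.0, -1.0]] F [-6.3  2.7 11.8] w 32.1
V-frame F [-5.9, 3.5, 11.8] tcp in V mm [ 2.3  -0.93] torque [0.22 0.94 0.15]
106 169 326 [-0.041   0.0428] mid 0.0009 width 0.0838
110 169 326 [-0.0412  0.0429] mid 0.0009 width 0.0841
150 171 325 [-0.0414  0.0437] mid 0.0012 width 0.0851
160 172 324 [-0.0412  0.0435] mid 0.0012 width 0.0846
205 176 285 [-0.0405  0.0225] mid -0.0090 width 0.0630
210 176 320 [-0.0407  0.043 ] mid 0.0012 width 0.0837
[ 979  977  981  978  978  977  988 1379 2270 2291 2295 2295 2295 2295
 2295 2295] [1007  899  706  706  712  707  728 1135 1896 1917 1963 1957 1958 1954
 1953 1953]
```

View pics/q_c.png

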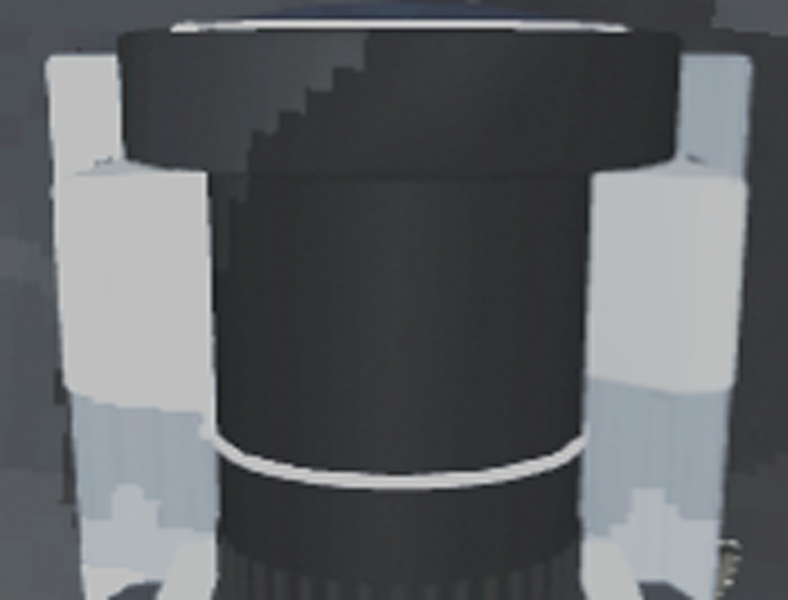

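```bash
cat > slope.py <<'E'
from rodfit import *
def edges(c,v0=137,v1=205):
    G=cv2.GaussianBlur(c["color"].astype(np.float32).sum(2),(1,3),0); pts=[]
    for v in range(v0,v1,3):
        for lo,hi,sg in ((200,218,-1),(282,300,1)):
            g=sg*np.gradient(G[v,lo:hi]); i=np.argmax(g); 
            if g[i]>60 and 0<i<hi-lo-1:
                a,b,e=g[i-1],g[i],g[i+1]; pts.append((lo+i+.5*(a-e)/(a-2*b+e),v))
    return np.array(pts)
for f in ["wm","wn","wo","wp","wl"]:
    d=np.load(f+".npz"); c={k:d[k] for k in d.files}
    p=edges(c); c2,D=toolrays(c,p)
    def fn(q):
        A=np.array([0,q[0],q[1]]);u=np.array([1,q[2],q[3]]);u/=np.linalg.norm(u)
        n=np.cross(D,u);n/=np.linalg.norm(n,axis=1,keepdims=True);return (np.abs(n@(A-c2["E"]))-.017)*1e3
    r=LS(fn,(0,-.019,0,0),loss="soft_l1",f_scale=.1);print(f,len(p),r.x.round(4),np.abs(r.fun).mean().round(3))
E
python3 slope.py
```

```text
wm 26 [-0.0074  0.0456  0.2339 -1.7173] 0.036
wn 46 [ 0.001  -0.0162  0.0034 -0.0115] 0.122
wo 45 [ 0.001  -0.0168  0.0031  0.003 ] 0.14
wp 45 [ 0.0011 -0.0164  0.0021 -0.0027] 0.138
wl 45 [ 0.0011 -0.0163 -0.0003 -0.0102] 0.121
```

Request:
servo_tool([
  [[0,0,0.15,0,0,0],[0,0,0.2,0,0,0],[0,0,0.25,0,0,0],[0,0,0.25,0,0,0],[0,0,0.25,0,0,0]],
])

```text
time: 14.25
tool_pos: [0.5064, -0.0837, 0.0405]
tcp_rot: [-0.19, 3.134, 0.0]
wrist_force: [-9.1, 2.5, 17.5]
width: 0.38
```

```bash
python3 lat.py; python3 slope.py | tail -1
```

```text
t 14.35 q [-2.130e-01  1.620e-01  2.116e+00  1.000e-03  8.610e-01 -1.906e+00] tcp [ 0.5064 -0.0837  0.0405] 
M [[-0.993, -0.121, 0.002], [-0.121, 0.993, 0.0], [-0.002, 0.0, -1.0]] F [-9.3  2.  17.7] w 32.1
V-frame F [-9.0, 3.1, 17.7] tcp in V mm [ 2.33 -0.96] torque [0.28 1.33 0.16]
106 169 326 [-0.041   0.0428] mid 0.0009 width 0.0838
110 170 326 [-0.0406  0.0429] mid 0.0012 width 0.0835
150 171 325 [-0.0414  0.0437] mid 0.0012 width 0.0850
160 172 324 [-0.0411  0.0435] mid 0.0012 width 0.0846
205 176 285 [-0.0405  0.0225] mid -0.0090 width 0.0630
210 176 320 [-0.0407  0.043 ] mid 0.0012 width 0.0837
wl 45 [ 0.0011 -0.0165 -0.0002 -0.0069] 0.129
```

Request:
servo_tool([
  [[0.05,0,0.27,0,0,0],[0.1,0,0.27,0,0,0],[0.1,0,0.27,0,0,0],[0.1,0,0.27,0,0,0]],
])

```text
time: 14.68
tool_pos: [0.5064, -0.0837, 0.0405]
tcp_rot: [-0.19, 3.132, 0.0]
wrist_force: [-6.3, 2.5, 16.7]
width: 0.381
```

```bash
python3 lat.py|head -3; python3 slope.py | tail -1; python3 - <<'E'
from h import *
c=cam("scene"); im=np.clip(c["color"][170:250,270:370].astype(float)*2.2,0,255).astype(np.uint8)
cv2.imwrite("pics/r_s.png",cv2.resize(np.ascontiguousarray(im[:,:,::-1]),None,fx=7,fy=7,interpolation=cv2.INTER_CUBIC))
c=cam("top"); crop(c,190,140,390,290,4,"pics/r_t.png")
E
```

```text
t 14.78 q [-2.130e-01  1.610e-01  2.117e+00  2.000e-03  8.600e-01 -1.906e+00] tcp [ 0.5064 -0.0837  0.0405] 
M [[-0.993, -0.121, 0.004], [-0.121, 0.993, 0.001], [-0.004, 0.0, -1.0]] F [-6.8  2.9 17.3] w 32.0
V-frame F [-6.4, 3.7, 17.3] tcp in V mm [ 2.33 -0.98] torque [0.41 1.06 0.15]
wl 45 [ 0.0011 -0.0164  0.0001 -0.009 ] 0.123
```

View pics/r_s.png

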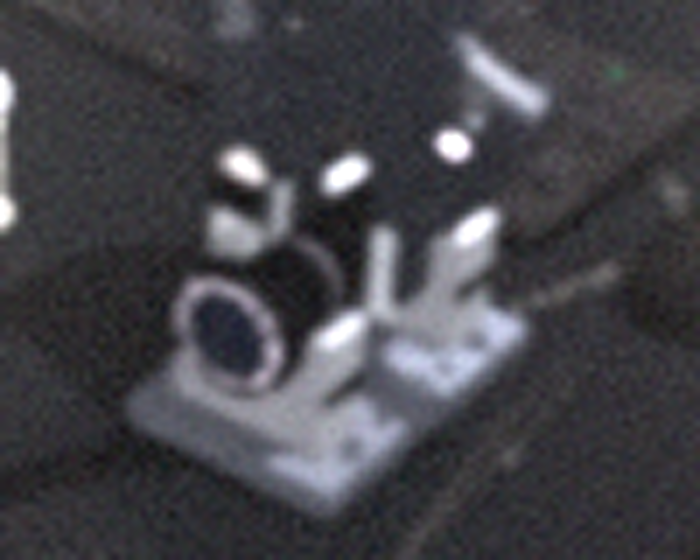

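View pics/r_t.png

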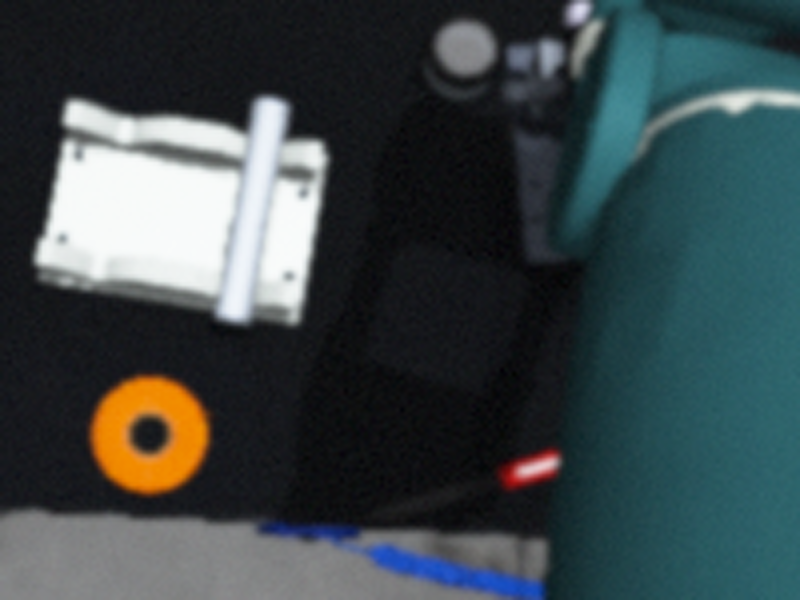

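```bash
python3 - <<'E'
from rodfit import *
d=np.load("wl.npz"); c={k:d[k] for k in d.files}
G=c["color"].astype(int).sum(2); T=np.array(c["T_tool_cam"]); c2=dict(c,E=T[:3,3],Rm=T[:3,:3])
print(G[98:108,172:175].sum(1),G[98:108,322:325].sum(1))
P=unproj(c2,[[173,103.2],[323,103.2]],[.0285]*2);print(P.round(4),"tcp x_V",P[:,0]-.064)
# far edge of the near saddle tops (x=-.03,z=.06 -> tool z -.0195)
k=lambda a:np.array(a)/[4.5,4]+[160-.4,90-.4]
print(unproj(c2,k([(70,392),(733,392)]),[-.0195]*2).round(4))
# shoulder row
print(G[125:142,240:256].mean(1).round())
print(unproj(c2,[[248,132.5],[248,133.5]],[-.0175-.024]*2).round(4))
E
```

```text
[ 985  984  978  979 1004 1496 2281 2292 2295 2295] [ 710  712  711  708  732 1163 1902 1925 1958 1959]
[[ 0.0669 -0.0391  0.0285]
 [ 0.0668  0.0409  0.0285]] tcp x_V [0.00285562 0.00284505]
[[ 0.0331 -0.029  -0.0195]
 [ 0.0331  0.0316 -0.0195]]
[219. 217. 216. 215. 215. 214. 213. 208. 202. 204. 219. 228. 228. 227.
 229. 227. 228.]
[[ 0.0573  0.001  -0.0415]
 [ 0.057   0.001  -0.0415]]
```

```bash
python3 - <<'E'
from h import *
for i in range(4): st(); viewer.read_camera("wrist")
from workcell import finish_job
print(finish_job())
E
```

```text
t 14.88 q [-2.130e-01  1.610e-01  2.117e+00  2.000e-03  8.600e-01 -1.906e+00] tcp [ 0.5064 -0.0837  0.0405] 
M [[-0.993, -0.121, 0.004], [-0.121, 0.993, 0.001], [-0.004, 0.0, -1.0]] F [-6.5  3.4 16.3] w 32.2
t 14.93 q [-2.130e-01  1.610e-01  2.117e+00  2.000e-03  8.600e-01 -1.906e+00] tcp [ 0.5064 -0.0837  0.0405] 
M [[-0.993, -0.121, 0.004], [-0.121, 0.993, 0.001], [-0.004, 0.0, -1.0]] F [-6.6  3.4 16.4] w 32.4
t 14.98 q [-2.130e-01  1.610e-01  2.117e+00  2.000e-03  8.600e-01 -1.906e+00] tcp [ 0.5064 -0.0837  0.0405] 
M [[-0.993, -0.121, 0.004], [-0.121, 0.993, 0.001], [-0.004, 0.0, -1.0]] F [-5.5  3.8 16.5] w 32.2
t 15.03 q [-2.130e-01  1.610e-01  2.117e+00  2.000e-03  8.600e-01 -1.906e+00] tcp [ 0.5064 -0.0837  0.0405] 
M [[-0.993, -0.121, 0.004], [-0.121, 0.993, 0.001], [-0.004, 0.0, -1.0]] F [-6.2  3.1 16.4] w 32.1
the job is handed in; nothing more can be done
None
```

I put the setting rod in the rack's -y bay and let it go. I then moved the lens barrel into the V-block with its flange towards the robot, as it lay in the rack. I handed the job in at 15.0 s with the fingers still gripping the lens and pressing it down; no verdict was reported.

What my last checks showed:
- **Rod:** the last top picture shows it lying in both notches of the -y bay. The earlier wrist-camera fit put it about 3 mm off-centre along the bay.
- **Lens position:** by the wrist camera it was centred in the V to about 0.3 mm or better. The shoulder was about 2.4 mm outside the end face, and the axis about 57–58 mm above the bench.
- **Press:** the wrist read steadily about 16.4 N, so with the lens's weight the V carried about 19 N. A sideways force of 3–4 N means the two sides are uneven; I estimate 10–17 N each, well inside 3–40 N.
- **Bystanders:** the loupe looked unmoved in the last top picture, but the arm hid the tweezers there. Nothing came near them.

What was less certain or disagreed:
- **Lens tilt:** my first hand-picked fits suggested about 0.06–0.09 rad. The finer edge fits gave about 0.01 rad or less, with an error of perhaps 0.02 against the 0.03 limit. The wrist torque suggested both saddles were bearing, the robot-side one somewhat more. I judged the lens parallel, but did not measure it more closely.
- **Force along the V:** about 6 N remained along the V, held by friction.
- **Position along the V:** the arm's readings and the camera differed by about 0.5 mm.

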